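Pile the filter dishes in the stacking stand

TASK

Stack the filter dishes squarely in the aluminium stand: set the blue dish on the white one that is already there, then bring the orange dish from its carrier lane, put it down flat on the teal mat and let go of it so that you can take it again across its width, and set it on top of the blue one. All three must end as one neat flush pile, edges in line, the right way up; put the dishes down gently without dropping them, and leave the green dish and everything else where it is.

Things in the scene. Friction and masses are not known exactly. Their poses are not given: they have to be found in the camera images.
- dish_white: The pile's bottom dish: a flat rectangular filter dish, white with a pale grey disc on its lid and pale grey ends, lying loose in the stacking stand, already in its place. It is 64 mm long (own x), 46 mm wide (own y) and 14 mm thick; origin at the centre of its underside, z up. About 45 g, rigid, flat top and bottom. 
- dish_blue: The blue dish: same shape, white with a blue disc on its lid and blue ends, lying flat at any angle on the teal mat with clear bench all round it. It is 64 mm long (own x), 46 mm wide (own y) and 14 mm thick; origin at the centre of its underside, z up. About 45 g, rigid, flat top and bottom. 
- dish_orange: The orange dish: same shape, white with an orange disc on its lid and orange ends, lying in one of the carrier's two lanes (either one). It is 64 mm long (own x), 46 mm wide (own y) and 14 mm thick; origin at the centre of its underside, z up. About 45 g, rigid, flat top and bottom. Lane walls cover its long sides; its ends stick out 7 mm, so there it can be gripped only end to end (64 mm).
- nest: Aluminium stacking stand, fixed, left or right of the mat. Base 84 mm (own x) by 46 mm (own y), 8 mm thick: the white dish lies on it. End walls at +x and -x, 54 mm above the bench, inner faces 71 mm apart (3.5 mm play at each end of a dish); y sides open. Dishes lie with own x along its x, so can be held there only across the 46 mm width. Origin: centre of underside, on the bench.
- carrier: Black carrier, fixed, on the other side from the stand. 50 mm long (own x), 122 mm wide (own y); two lanes along own x, centred at own y = +29 and -29 mm, 48 mm wide, floor 6 mm and walls 24 mm above the bench (4 mm above a dish), both ends open. Origin: centre of underside, on the bench.
- mat: Teal bench mat, 170 mm (own x) by 150 mm (own y), 3 mm thick, fixed, in front of the robot between stand and carrier. Origin: centre of its underside, on the bench.
- dish_spare: Bystander: a rectangular dish like the others but white with a green disc on its lid and green ends, in the other lane of the carrier. It is 64 mm long (own x), 46 mm wide (own y) and 14 mm thick; origin at the centre of its underside, z up. About 45 g, rigid, flat top and bottom. 
- beaker: Bystander: small empty glass beaker, 54 mm across, 70 mm tall, standing beyond the mat. Origin: centre of its underside.
- bowl: Bystander: small white porcelain bowl, 54 mm across, 28 mm tall, near the robot, short of the mat. Origin: centre of its underside.
- jar: Bystander: amber jar with a blue cap, 48 mm across, 75 mm tall, far left. Origin: centre of its underside.
- wash_bottle: Bystander: white bottle with a red cap, 60 mm across, 150 mm tall, far right. Origin: centre of its underside.
- spatula: Bystander: steel spatula 170 mm long lying at the left of the bench, along its own x.
- tube_box: Bystander: closed yellow box 90 x 70 x 50 mm at the right of the bench. Origin: centre of its underside.
There are look-alikes about, which are no part of the job. Leave any yellow look-alike of the dish_blue alone. What is shaped like the nest but brown is not meant.

How it is judged:
On the way, in this order (a step that is already met when the one before it is completed fails the run):
1. the blue dish lies squarely on the white one in the stand, released (horizontal distance between dish_blue and dish_white below 0.005 m and angle between the x axis of dish_blue and the x axis of dish_white, either way round below 0.07 rad and z of dish_blue in the frame of dish_white between 0.012 and 0.016 m and angle between each of dish_blue, dish_white's own z axis and vertical below 0.05 rad and linear speed of dish_blue below 0.02 m/s and angular speed of dish_blue below 0.15 rad/s and contact force between the fingers and dish_blue below 0.1 N and horizontal distance between dish_white and nest below 0.008 m and z of dish_white in the frame of nest below 0.01 m and angle between the x axis of dish_white and the x axis of nest, either way round below 0.12 rad), for 0.2 s.
2. the orange dish lies flat on the teal mat, released (x of dish_orange in the frame of mat between -0.085 and 0.085 m and y of dish_orange in the frame of mat between -0.075 and 0.075 m and z of dish_orange in the frame of mat below 0.006 m and angle between dish_orange's own z axis and vertical below 0.05 rad and linear speed of dish_orange below 0.02 m/s and angular speed of dish_orange below 0.15 rad/s and contact force between the fingers and dish_orange below 0.1 N), for 0.2 s.
At the end, for the whole second after the job is handed in: In the stand, bottom to top: white (within 8 mm and 0.12 rad of the stand), blue, orange; each centred on the one below within 5 mm and 0.07 rad, orange over white within 6 mm; all level, the right way up, at rest and released (all of step 1 and horizontal distance between dish_orange and dish_blue below 0.005 m and angle between the x axis of dish_orange and the x axis of dish_blue, either way round below 0.07 rad and z of dish_orange in the frame of dish_blue between 0.012 and 0.016 m and angle between dish_orange's own z axis and vertical below 0.05 rad and horizontal distance between dish_orange and dish_white below 0.006 m and linear speed of each of dish_orange, dish_white below 0.02 m/s and angular speed of each of dish_orange, dish_white below 0.15 rad/s and contact force between the fingers and dish_orange below 0.1 N and contact force between the fingers and dish_white below 0.1 N); the robot touches nothing.
It fails at once if the green dish or another bystander is shifted by more than 20 mm (distance of any of dish_spare, beaker, bowl, jar, wash_bottle, spatula, tube_box from where it was at the start of the episode above 0.02 m).
It fails at once if the blue or orange dish is dropped or thrown: faster than 0.45 m/s (a fall of about 10 mm) with no finger touching it ((linear speed of dish_blue above 0.45 m/s and contact force between the fingers and dish_blue below 0.02 N) or (linear speed of dish_orange above 0.45 m/s and contact force between the fingers and dish_orange below 0.02 N)).
It fails at once if the blue or orange dish is tipped on edge or over (more than 0.8 rad) (angle between any of dish_blue, dish_orange's own z axis and vertical above 0.8 rad).
It also fails if it takes over 72 s, if anything falls off the work surface, if the arm or the gripper's body presses on something with over 40 N, if the wrist force passes 120 N, or if a joint passes its speed limit or range.

ROBOT

A 6-joint arm with a two-finger parallel gripper is mounted at the origin on the work surface. World frame = base frame: x ahead of the robot, y to its left, z up, the work surface at z = 0. Lengths are in m, angles in rad, forces in N, time in s.
With the tool pointing down it reaches from about 0.275 to 0.85 m from the base axis. Payload 5.2 kg.
Tool frame: the origin (TCP) lies at the very end of the fingers, on their centre line; the grasp point (between the pads) lies 19 mm behind it; z points along the fingers, y is the direction in which the jaws open and shut (so a half turn about z gives the same grasp; the last joint's range is limited). The gripper opens to 85 mm and grips with 20 to 120 N. Pads are 22 mm wide; open, the fingers measure 114 mm over their backs; the gripper's body (76 mm by 85 mm) begins 54 mm behind the grasp point. The pads swing forward as they close: fully open they stand 13 mm farther back than shut.
Start: joints at [1.037, 0.259, 1.535, -0, 1.348, -0.203], TCP at [0.179, 0.52, 0.21] pointing down, gripper open.
Joint ranges: [-3.14, 3.14], [-0.91, 2.08], [0.19, 2.58], [-1.22, 4.36], [0.22, 2.71], [-3.12, 3.12]. Speed limits (rad/s): [2.57, 2.57, 3.14, 3.14, 3.14, 3.14].

INTERFACE

Orientations are given as a unit quaternion [w, x, y, z].
In Python, from cell import * gives the robot as it stands.
- The arm moves only by the tool drive_tool, never from a script. Its argument "deltas" is a list of rows, each a list of 6 numbers: the shift along the tool's x, y, z scaled (see below), then the turn, a rotation vector about the tool's x, y, z scaled (see below). In form: [[tx, ty, tz, ax, ay, az], ...]. A call has exactly 10 rows; each row shifts and turns the commanded pose from where the row before left it, along the tool's axes as they then stand; what a row does not reach is not made up. The controller multiplies each number of a shift by 0.5 m and each number of a turn by 0.5 rad. A row lasts 1/12 s, in which the tool goes at most 41.7 mm and 7.16 degrees, less where a joint would pass 70% of its speed; a pose out of reach is approached as far as the arm can. A call with a number of a shift or a turn outside -1 to 1 is refused whole. A call with a gripper value outside its range is refused whole. "claw" is the gripper's target within -1 to 1 (fully open at 1, half-way at 0, shut at -1), set as the call begins (left out, the last holds). The fingers move at their own pace and stop on an object; "force" is the grip in N (left out, the last holds). Time passes only in rows, so rows that do not move let the fingers close, or fill a call up. It gives the time, the measured TCP pose, the force and the opening at its end, in the units of the state.
- read_state(): the state, without advancing time (a new reading comes with each control period).
- snapshot(name): name is "side" or "top"; returns the picture (420x560x3 uint8, red, green, blue); there is no depth.
- camera_params(name): a dict with "vfov" (degrees; the focal length in pixels is half the picture's height over the tangent of half this angle, whatever the lens; pixels are square), "cx", "cy" (the principal point, pixels), "dist" ([k1, k2, p1, p2, k3] as OpenCV has them; the pictures are not rectified), "rvec" (rotation vector, rad) and "tvec" (3), from world to camera coordinates, as OpenCV has them. Camera axes: x right, y down, z forward; pixel columns grow to the right and rows downward; lengths in m; the calibration is good to about 2 mm. A picture is of the moment at which its call begins. camera_params takes no time and is no camera call.
- sign_off(): hands the job in, once; it reports no verdict.
The state is a dict: "time_s": time; "q": joint angles; "qvel": joint speeds; "effort": joint torques, N m; "tool_pos": TCP position; "tcp_rot": TCP orientation; "ft_force": force on the tool from outside, world axes, zero at the start; "ft_torque": the same for the moment, N m; "gripper_width": opening from 0.0 (shut) to 1.0 (fully open).
Only numpy, scipy, OpenCV 4.12 (cv2) and the standard library are available. Lean on these libraries where they do the work, as an engineer would, in place of code of your own. Each camera call takes 0.05 s, during which the arm holds its last target.

## Working session

There is one attempt and no reset: what is moved stays moved. The work goes in short steps, Python scripts to look and compute and a tool call to move; the robot and the scene stay as the last step left them, time stands still between calls to the robot, and variables do not carry over. Pictures are saved under pics/ and viewed, and the job is handed in when it is done.

Besides the shell and the picture viewer there is one more tool, called after "Emit:" by a JSON object that holds its "fn" and its "kwargs". drive_tool: Moves the arm, as the interface text tells. Its arguments: {"type":"object","properties":{"deltas":{"type":"array","items":{"type":"array","items":{"type":"number","minimum":-1,"maximum":1}}},"claw":{"type":"number"},"force":{"type":"number"}},"required":["deltas"]}

```bash
ls; mkdir -p pics; python3 - <<'E'
from cell import *
import cv2
for n in ("top","side"):
    im=snapshot(n); cv2.imwrite(f"pics/{n}0.png",im[:,:,::-1]); print(camera_params(n))
s=read_state(); print(s)
E
```

```text
pics
{'vfov': 49.01383304732978, 'cx': 273.0992394441169, 'cy': 210.03903573432106, 'dist': array([-0.12092158,  0.        ,  0.        ,  0.        ,  0.        ]), 'rvec': array([ 2.1802522 , -2.19537389,  0.10404397]), 'tvec': array([-0.00839289,  0.55870089,  1.31464673])}
{'vfov': 44.96753216400059, 'cx': 281.9396930520068, 'cy': 217.50922869474027, 'dist': array([0.04027206, 0.        , 0.        , 0.        , 0.        ]), 'rvec': array([ 2.16927604, -0.66722507,  0.28976465]), 'tvec': array([-0.45891566,  0.23843665,  1.27412738])}
{'time_s': 0.1, 'q': array([ 1.03720320e+00,  2.59252924e-01,  1.53597412e+00,  4.14432671e-05,
        1.34799628e+00, -2.02751790e-01]), 'qvel': array([ 0.00149472, -0.00512239, -0.0044427 ,  0.00092803,  0.00042888,
        0.00135973]), 'effort': array([ 9.36343386e-04, -4.46967888e+01, -2.91248202e+01, -2.24677542e-04,
        6.40260492e-03,  2.58996579e-05]), 'tool_pos': array([0.17833836, 0.51975248, 0.20956692]), 'tcp_rot': array([-3.12299680e-04,  1.64671748e-01,  9.86348088e-01, -7.53424474e-04]), 'ft_force': array([-0.12603609,  0.46202368, -0.70823396]), 'ft_torque': array([ 0.00210357, -0.03811868,  0.03800643]), 'gripper_width': 1.0004109701355484}
```

View pics/top0.png

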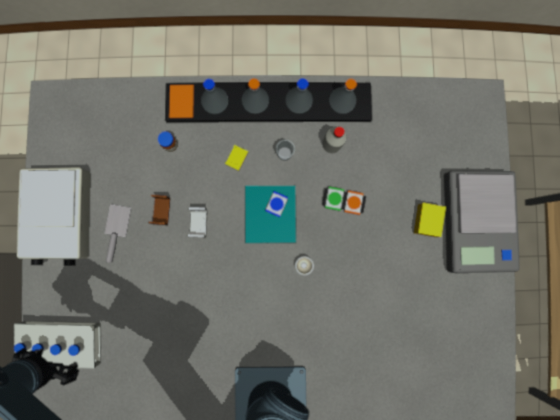

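View pics/side0.png

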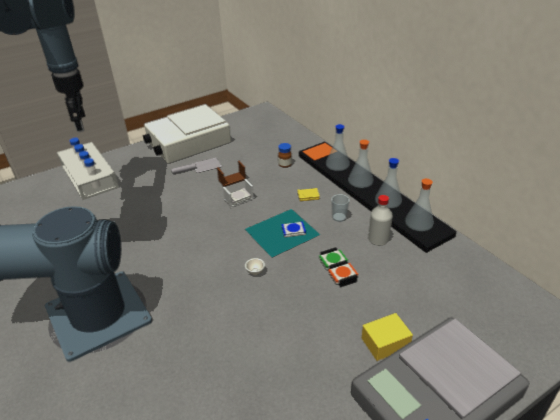

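The top view shows the blue dish on the mat at (277,204), the stand at (198,221), the orange dish at (354,202) and the green one at (335,198). The brown stand look-alike is at (160,209) and the yellow dish at (236,157). Next I'll zoom in and measure.

```bash
cat > h.py <<'E'
from cell import *
import cv2, numpy as np
def K(p):
    f=210/np.tan(np.radians(p['vfov'])/2); return np.array([[f,0,p['cx']],[0,f,p['cy']],[0,0,1]])
def cast(name,uv,z):
    p=camera_params(name); uv=np.asarray(uv,float).reshape(-1,1,2)
    n=cv2.undistortPoints(uv,K(p),p['dist']).reshape(-1,2)
    R=cv2.Rodrigues(p['rvec'])[0]; c=-R.T@p['tvec']
    d=np.c_[n,np.ones(len(n))]@R
    return c+d*((z-c[2])/d[:,2])[:,None]
def proj(name,X):
    p=camera_params(name); return cv2.projectPoints(np.asarray(X,float).reshape(-1,1,3),p['rvec'],p['tvec'],K(p),p['dist'])[0].reshape(-1,2)
def save(im,fn,box=None,s=1):
    if box: x0,y0,x1,y1=box; im=im[y0:y1,x0:x1]
    cv2.imwrite(fn,cv2.resize(im[:,:,::-1],None,fx=s,fy=s,interpolation=cv2.INTER_CUBIC))
E
python3 - <<'E'
from h import *
t=cv2.imread('pics/top0.png')[:,:,::-1]; s=cv2.imread('pics/side0.png')[:,:,::-1]
save(t,'pics/top0z.png',(140,140,380,280),3.3)
save(s,'pics/side0z.png',(200,140,380,300),4)
E
```

```text
(no output)
```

View pics/top0z.png

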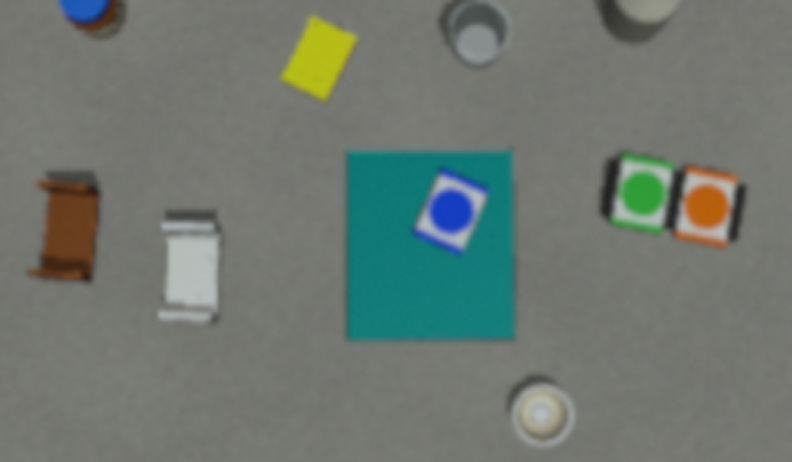

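View pics/side0z.png

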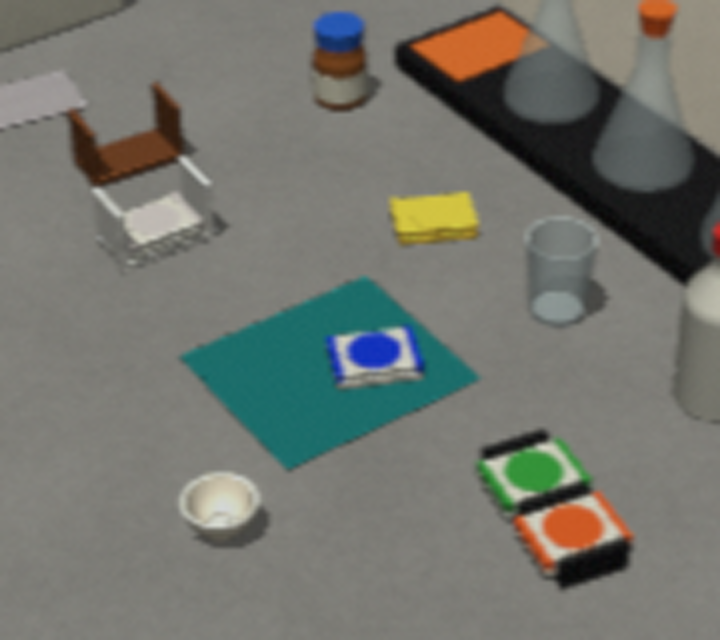

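```bash
cat >> h.py <<'E'
def sat(im): 
    im=im.astype(float); return im.max(2)-im.min(2)
HUE={'blue':(115,128),'orange':(5,14),'green':(50,70)}
def dish(name,im,col,z,box,thr=60):
    """coloured disc + 2 ends -> centre, angle at plane z"""
    hsv=cv2.cvtColor(np.ascontiguousarray(im),cv2.COLOR_RGB2HSV); lo,hi=HUE[col]
    m=((hsv[...,0]>=lo-3)&(hsv[...,0]<=hi+3)&(hsv[...,1]>110)&(hsv[...,2]>60)).astype(np.uint8)
    x0,y0,x1,y1=box; k=np.zeros_like(m);k[y0:y1,x0:x1]=1; m*=k
    n,l,st,c=cv2.connectedComponentsWithStats(m,connectivity=4)
    o=[(st[i,4],c[i]) for i in range(1,n) if st[i,4]>3]; o.sort(key=lambda a:-a[0])
    return [(a,p.round(2),cast(name,p,z)[0].round(4)) for a,p in o]
E
python3 - <<'E'
from h import *
t=cv2.imread('pics/top0.png')[:,:,::-1]; s=cv2.imread('pics/side0.png')[:,:,::-1]
tb={'blue':(255,185,300,225),'orange':(335,180,380,220),'green':(320,180,345,215)}
sb={'blue':(270,210,320,245),'orange':(320,255,370,290),'green':(310,240,352,270)}
for c,z in (('blue',.017),('orange',.020),('green',.020)):
    print(c)
    for r in dish('top',t,c,z,tb[c]):print(' t',r)
    for r in dish('side',s,c,z,sb[c]):print(' s',r)
# mat corners, top
hsv=cv2.cvtColor(np.ascontiguousarray(t),cv2.COLOR_RGB2HSV)
m=((hsv[...,0]>80)&(hsv[...,0]<95)&(hsv[...,1]>100)).astype(np.uint8)
cs=max(cv2.findContours(m,0,1)[0],key=cv2.contourArea); r=cv2.minAreaRect(cs); print('mat',r,cast('top',cv2.boxPoints(r),.003).round(4)[:,:2].tolist())
print(cast('top',[[198,221]],.022))
print(t[205:240,186:210].sum(2)//3)
E
```

```text
blue
 t (np.int32(141), array([276.26, 203.57]), array([ 0.5779, -0.0217,  0.017 ]))
 t (np.int32(6), array([282. , 195.5]), array([ 0.6015, -0.0387,  0.017 ]))
 t (np.int32(6), array([268. , 210.5]), array([0.5578, 0.0025, 0.017 ]))
 t (np.int32(5), array([275.4, 192.6]), array([ 0.6102, -0.0194,  0.017 ]))
 t (np.int32(5), array([276.6, 214.4]), array([ 0.5463, -0.0224,  0.017 ]))
 s (np.int32(95), array([293.08, 227.21]), array([ 0.5755, -0.0232,  0.017 ]))
 s (np.int32(19), array([283.58, 229.26]), array([ 0.5475, -0.015 ,  0.017 ]))
 s (np.int32(7), array([302.57, 225.43]), array([ 0.603 , -0.0326,  0.017 ]))
 s (np.int32(4), array([304. , 230.5]), array([ 0.5931, -0.0537,  0.017 ]))
orange
 t (np.int32(136), array([353.76, 202.13]), array([ 0.5806, -0.2489,  0.02  ]))
 t (np.int32(32), array([351.5 , 212.19]), array([ 0.5511, -0.2415,  0.02  ]))
 t (np.int32(30), array([355. , 191.9]), array([ 0.6107, -0.2532,  0.02  ]))
 s (np.int32(133), array([342.83, 271.23]), array([ 0.5788, -0.2496,  0.02  ]))
 s (np.int32(51), array([332.78, 275.25]), array([ 0.548 , -0.2462,  0.02  ]))

[... 3505 characters left out ...]
16 123 126 122 122 123 121 120 123 131 133 133 131 130 131 131 135
  139 139 112 111 115 115]
 [115 123 149 155 149 148 149 147 146 146 148 148 145 142 140 139 138 134
  125 120 107 111 115 115]
 [113 125 161 170 167 168 168 166 166 165 165 166 165 163 162 160 157 142
  110  97 100 111 114 115]
 [114 121 141 151 154 154 152 149 147 149 150 154 161 163 162 160 152 134
   96  83  97 110 114 116]
 [115 116 119 124 127 127 125 121 120 122 124 128 136 138 140 138 128 113
   92  90 104 112 115 115]
 [115 117 117 116 116 117 115 112 113 114 114 115 117 119 120 120 116 108
  103 105 111 115 115 114]
 [116 117 117 116 115 116 116 113 114 113 113 113 113 113 115 116 115 114
  113 113 115 115 115 115]]
```

```bash
python3 - <<'E'
from h import *
t=cv2.imread('pics/top0.png')[:,:,::-1]; s=cv2.imread('pics/side0.png')[:,:,::-1]
a=cv2.resize(t[198:244,180:216],None,fx=12,fy=12,interpolation=cv2.INTER_CUBIC)
b=cv2.resize(s[155:215,215:260],None,fx=8,fy=8,interpolation=cv2.INTER_CUBIC)
h=max(a.shape[0],b.shape[0]); o=np.zeros((h,800,3),np.uint8); o[:a.shape[0],:a.shape[1]]=a; o[:b.shape[0],435:435+b.shape[1]]=b
save(o,'pics/z1.png')
p=camera_params('top');R=cv2.Rodrigues(p['rvec'])[0];print(-R.T@p['tvec'])
p=camera_params('side');R=cv2.Rodrigues(p['rvec'])[0];print(-R.T@p['tvec'])
# blue outline: not teal in mat
U=8
for nm,im,box in (('top',t,(258,186,295,222)),('side',s,(275,212,318,245))):
    x0,y0,x1,y1=box; c=cv2.resize(np.ascontiguousarray(im[y0:y1,x0:x1]),None,fx=U,fy=U,interpolation=cv2.INTER_LINEAR)
    hsv=cv2.cvtColor(c,cv2.COLOR_RGB2HSV)
    teal=np.array(im[222 if nm=='top' else 232,262] if nm=='top' else im[232,262],float)
    d=np.linalg.norm(c.astype(float)-teal,axis=2); m=(d>55).astype(np.uint8)
    cs=max(cv2.findContours(m,0,1)[0],key=cv2.contourArea).reshape(-1,2)
    uv=(cs+.5)/U-.5+[x0,y0]
    w=cast(nm,uv,.017)[:,:2]; r=cv2.minAreaRect((w*1000).astype(np.float32)); print(nm,teal,r)
E
```

```text
[0.4519674  0.00834167 1.35505316]
[-0.06503835 -0.96340977  0.97901369]
top [ 17. 124. 121.] ((577.7652587890625, -21.848403930664062), (50.44796371459961, 63.249168395996094), 66.25342559814453)
side [ 29. 110. 107.] ((572.6187133789062, -29.11594009399414), (62.51541519165039, 64.65316772460938), 65.61170959472656)
```

View pics/z1.png

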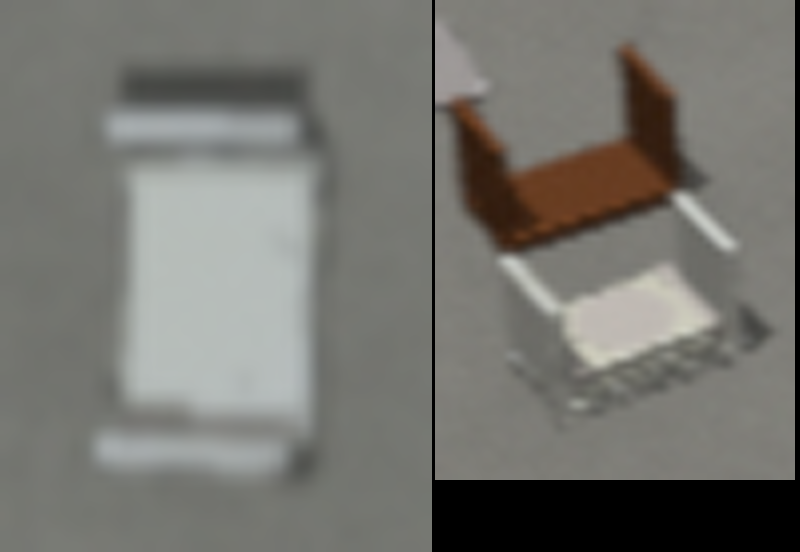

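```bash
python3 - <<'E'
from h import *
t=cv2.imread('pics/top0.png')[:,:,::-1]; s=cv2.imread('pics/side0.png')[:,:,::-1]
U=8
def blob(nm,im,box,thr,z):
    x0,y0,x1,y1=box; c=cv2.resize(np.ascontiguousarray(im[y0:y1,x0:x1]),None,fx=U,fy=U,interpolation=cv2.INTER_LINEAR)
    m=(c.astype(int).sum(2)>3*thr).astype(np.uint8)
    n,l,st,ce=cv2.connectedComponentsWithStats(m)
    for i in range(1,n):
        if st[i,4]<250: continue
        cs=max(cv2.findContours((l==i).astype(np.uint8),0,1)[0],key=cv2.contourArea).reshape(-1,2)
        w=cast(nm,(cs+.5)/U-.5+[x0,y0],z)[:,:2]*1000
        print(nm,thr,st[i,4],cast(nm,(ce[i]+.5)/U-.5+[x0,y0],z).round(4)[0],[np.round(v,1).tolist() if not np.isscalar(v) else round(v,1) for v in cv2.minAreaRect(w.astype(np.float32))])
for thr in (140,150):
  blob('top',t,(184,204,210,211),thr,.054); blob('top',t,(184,233,210,240),thr,.054)
  blob('top',t,(184,210,210,233),thr,.022)
for thr in (150,165,180):
  blob('side',s,(218,184,236,198),thr,.054); blob('side',s,(240,176,258,190),thr,.054)
  blob('side',s,(228,185,254,204),thr,.022)
E
```

```text
top 140 2071 [0.5626 0.2079 0.054 ] [[562.4, 206.8], [43.5, 7.1], 89.6]
top 140 2710 [0.4864 0.2087 0.054 ] [[486.5, 208.9], [44.0, 9.3], 86.8]
top 140 20992 [0.5264 0.2063 0.022 ] [[526.9, 206.9], [46.4, 63.9], 89.2]
top 150 1270 [0.5628 0.209  0.054 ] [[562.6, 207.0], [41.0, 4.7], 88.6]
top 150 1781 [0.4863 0.2094 0.054 ] [[486.2, 209.1], [41.5, 6.2], 87.3]
top 150 19738 [0.526  0.2062 0.022 ] [[526.2, 206.9], [44.9, 62.4], 89.2]
side 150 3075 [0.4864 0.1869 0.054 ] [[490.7, 192.2], [70.6, 24.9], 87.2]
side 150 1084 [0.5599 0.203  0.054 ] [[559.8, 203.7], [43.7, 7.3], 88.0]
side 150 453 [0.5274 0.1835 0.054 ] [[527.4, 184.8], [9.3, 16.9], 54.8]
side 150 9945 [0.5238 0.2051 0.022 ] [[524.5, 211.5], [62.7, 58.2], 86.1]
side 165 2402 [0.4868 0.1843 0.054 ] [[490.8, 191.7], [69.6, 22.2], 87.5]
side 165 713 [0.5598 0.2029 0.054 ] [[559.7, 203.2], [39.6, 5.0], 88.1]
side 165 259 [0.5271 0.1825 0.054 ] [[527.4, 183.6], [7.3, 12.3], 54.8]
side 165 8742 [0.5237 0.2045 0.022 ] [[524.1, 211.4], [59.8, 55.4], 86.7]
side 180 1206 [0.4894 0.1723 0.054 ] [[488.5, 172.4], [28.3, 12.3], 60.4]
side 180 300 [0.5597 0.2024 0.054 ] [[559.8, 202.4], [35.4, 2.7], 88.1]
side 180 6988 [0.5241 0.2027 0.022 ] [[523.2, 203.5], [41.8, 51.6], 88.8]
```

```bash
cat >> h.py <<'E'
from scipy.spatial.transform import Rotation as Ro
def st():
    s=read_state(); w,x,y,z=s['tcp_rot']; R=Ro.from_quat([x,y,z,w]).as_matrix(); return s,R
def go(p,phi=None,pos=None,ph=None):
    "first turn (az total), then shift: totals in units of the tool (0.5 m, 0.5 rad)"
    s,R=st(); cur=s['tool_pos']; c=np.arctan2(R[1,1],R[0,1]); tilt=R[:,2]
    if phi is None: phi=c
    d=(phi-c+np.pi)%(2*np.pi)-np.pi
    # desired frame after turn
    yt=np.array([np.cos(phi),np.sin(phi),0]); xt=np.array([-np.sin(phi),np.cos(phi),0])
    Rd=np.c_[xt,yt,[0,0,-1]]
    D=np.asarray(p)-cur
    full=Ro.from_matrix(R.T@Rd).as_rotvec()
    print('t',round(s['time_s'],2),'pos',cur.round(4),'phi',round(c,4),'tiltxy',tilt[:2].round(4),'w',round(s['gripper_width'],3),'F',s['ft_force'].round(2))
    print('turn units total',(full/.5).round(4),' then shift units total',(Rd.T@D/.5).round(4),'dist',np.linalg.norm(D).round(4))
E
python3 - <<'E'
from h import *
go([.577,-.022,.13],1.156)
E
```

```text
t 0.1 pos [0.1783 0.5198 0.2096] phi 1.2399 tiltxy [-0.0009 -0.0014] w 1.0 F [-0.13  0.46 -0.71]
turn units total [-0.0032 -0.0006  0.1679]  then shift units total [-1.1664 -0.6703  0.1591] dist 0.6773
```

Emit:
{"fn": "drive_tool", "kwargs": {"deltas": [[-0.03,-0.02,0,0,0,0.168],[-0.06,-0.034,0,0,0,0],[-0.06,-0.034,0,0,0,0],[-0.06,-0.034,0,0,0,0],[-0.06,-0.034,0,0,0,0],[-0.06,-0.034,0,0,0,0],[-0.06,-0.034,0,0,0,0],[-0.06,-0.034,0,0,0,0],[-0.06,-0.034,0,0,0,0],[-0.06,-0.034,0,0,0,0]], "claw": 0.42, "force": 30}}

```text
time_s: 0.93
tool_pos: [0.3754, 0.2555, 0.2101]
tcp_rot: [-0.0, 0.206, 0.979, -0.0]
ft_force: [1.3, 1.1, 0.5]
gripper_width: 0.709
```

```bash
python3 - <<'E'
from h import *
go([.577,-.022,.13],1.156)
E
```

```text
t 0.93 pos [0.3754 0.2555 0.2101] phi 1.1561 tiltxy [-0.0004 -0.0001] w 0.709 F [1.34 1.13 0.55]
turn units total [-0.0006 -0.0007  0.0002]  then shift units total [-0.5926 -0.3454  0.1602] dist 0.3522
```

Emit:
{"fn": "drive_tool", "kwargs": {"deltas": [[-0.07,-0.04,0.016,0,0,0],[-0.07,-0.04,0.016,0,0,0],[-0.07,-0.04,0.016,0,0,0],[-0.07,-0.04,0.016,0,0,0],[-0.07,-0.04,0.016,0,0,0],[-0.07,-0.04,0.016,0,0,0],[-0.07,-0.04,0.016,0,0,0],[-0.07,-0.04,0.016,0,0,0],[-0.033,-0.025,0.032,0,0,0],[0,0,0,0,0,0]]}}

```text
time_s: 1.77
tool_pos: [0.5773, -0.0246, 0.1267]
tcp_rot: [-0.002, 0.208, 0.978, -0.001]
ft_force: [-0.7, -0.2, -1.0]
gripper_width: 0.71
```

```bash
python3 - <<'E'
from h import *
go([.577,-.022,.13],1.156)
t=snapshot('top'); s=snapshot('side')
cv2.imwrite('pics/t2.png',t[:,:,::-1]);cv2.imwrite('pics/s2.png',s[:,:,::-1])
tp=st()[0]['tool_pos']; print(proj('top',[tp]),proj('side',[tp]))
a=cv2.resize(t[170:240,240:310],None,fx=6,fy=6,interpolation=2); b=cv2.resize(s[140:240,250:340],None,fx=5.5,fy=5.5,interpolation=2)
o=np.zeros((560,800,3),np.uint8); o[:420,:420]=a[:,:400] if 0 else cv2.resize(a,(420,420)); bb=cv2.resize(b,(378,420)); o[:420,422:]=bb
save(o,'pics/z2.png')
E
```

```text
t 1.77 pos [ 0.5773 -0.0246  0.1267] phi 1.1517 tiltxy [-0.0037 -0.0005] w 0.71 F [-0.69 -0.17 -0.97]
turn units total [-0.0039 -0.0064 -0.0085]  then shift units total [ 0.0026  0.0044 -0.0065] dist 0.0041
[[276.84676135 200.40877434]] [[292.43111079 196.20272235]]
```

View pics/z2.png

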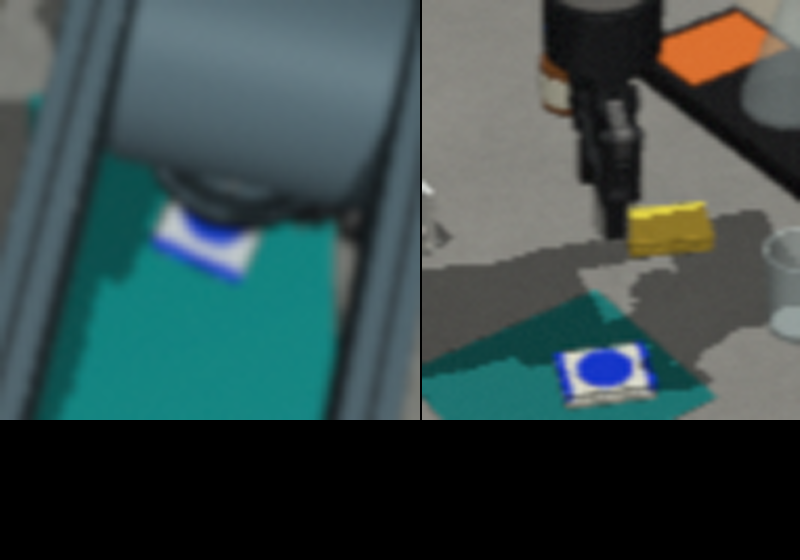

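```bash
python3 - <<'E'
from h import *
s,R=st(); tp=s['tool_pos']
for sg in (-1,1):
  for b in (0,.005,.01):
    print(sg,b,proj('side',[tp+sg*R[:,1]*(.0301+.007)-R[:,2]*b]))
im=cv2.imread('pics/s2.png')[:,:,::-1]
save(im,'pics/z3.png',(270,150,325,240),8 if 0 else 6.5)
E
```

```text
-1 0 [[294.93324773 204.13546189]]
-1 0.005 [[294.93128822 202.68671202]]
-1 0.01 [[294.92932836 201.23134624]]
1 0 [[290.0272812  188.58054306]]
1 0.005 [[290.01473427 187.15451714]]
1 0.01 [[290.00213737 185.72220564]]
```

View pics/z3.png

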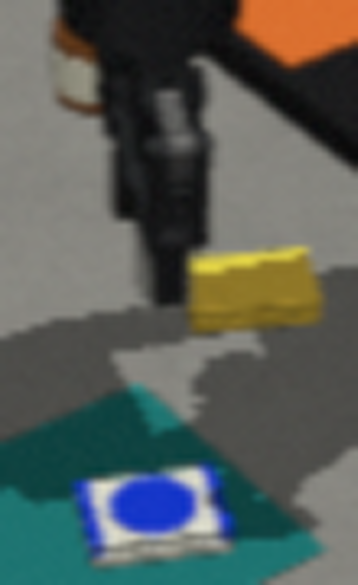

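Emit:
{"fn": "drive_tool", "kwargs": {"deltas": [[0.003,0.004,0.02,0,0,0],[0,0,0.03,0,0,0],[0,0,0.03,0,0,0],[0,0,0.03,0,0,0],[0,0,0.03,0,0,0],[0,0,0.03,0,0,0],[0,0,0.02,0,0,0],[0,0,0,0,0,0],[0,0,0,0,0,0],[0,0,0,0,0,0]]}}

```text
time_s: 2.7
tool_pos: [0.5768, -0.0174, 0.0363]
tcp_rot: [0.001, 0.206, 0.979, 0.0]
ft_force: [0.3, 0.3, -0.3]
gripper_width: 0.707
```

```bash
python3 - <<'E'
from h import *
go([.577,-.0222,.01],1.156)
s,R=st(); tp=s['tool_pos']
im=snapshot('side')
cv2.imwrite('pics/s4.png',im[:,:,::-1])
save(im,'pics/z4.png',(260,180,330,250),8)
for sg in (-1,1):
  for b in (0,.01): print(sg,b,proj('side',[tp+sg*R[:,1]*(.0301+.005)-R[:,2]*b]))
E
```

```text
t 2.7 pos [ 0.5768 -0.0174  0.0363] phi 1.1568 tiltxy [ 0.0015 -0.0003] w 0.707 F [ 0.31  0.32 -0.34]
turn units total [0.0006 0.0029 0.0016]  then shift units total [-0.0042 -0.0086  0.0525] dist 0.0267
-1 0 [[294.56340153 228.59913605]]
-1 0.01 [[294.54064744 225.93067323]]
1 0 [[290.05068533 213.58777243]]
1 0.01 [[290.00992114 210.95194085]]
```

View pics/z4.png

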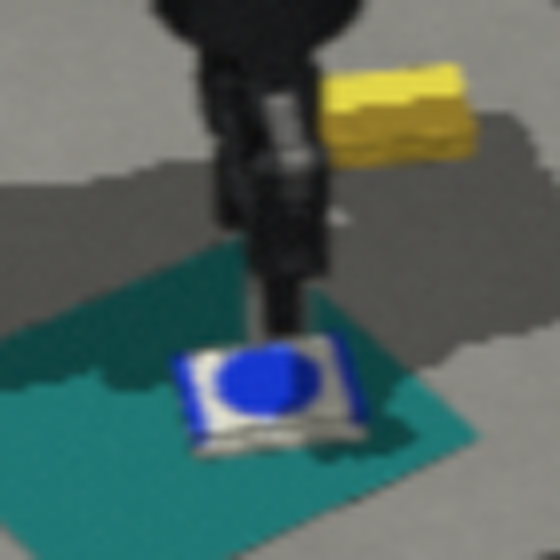

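```bash
python3 - <<'E'
from h import *
go([.577,-.0222,.01],1.156)
im=snapshot('side')
go([.577,-.0222,.01],1.156)
E
```

```text
t 2.75 pos [ 0.577  -0.0177  0.0365] phi 1.1565 tiltxy [ 0.002  -0.0004] w 0.705 F [-0.34  0.09  0.49]
turn units total [0.0008 0.004  0.0011]  then shift units total [-0.0036 -0.0083  0.0529] dist 0.0268
t 2.8 pos [ 0.5771 -0.0178  0.0365] phi 1.1563 tiltxy [ 0.0021 -0.0005] w 0.712 F [-0.02  0.34 -0.34]
turn units total [0.0009 0.0042 0.0007]  then shift units total [-0.0034 -0.0081  0.053 ] dist 0.0268
```

Emit:
{"fn": "drive_tool", "kwargs": {"deltas": [[-0.003,-0.008,0,0,0.004,0],[0,0,0.01,0,0,0],[0,0,0.01,0,0,0],[0,0,0.01,0,0,0],[0,0,0.01,0,0,0],[0,0,0.01,0,0,0],[0,0,0,0,0,0],[0,0,0,0,0,0],[0,0,0,0,0,0],[0,0,0,0,0,0]]}}

```text
time_s: 3.63
tool_pos: [0.5762, -0.0222, 0.0105]
tcp_rot: [-0.001, 0.206, 0.979, 0.0]
ft_force: [0.2, -0.9, -0.0]
gripper_width: 0.707
```

```bash
python3 - <<'E'
from h import *
s,R=st(); tp=s['tool_pos']
im=snapshot('side')
cv2.imwrite('pics/s5.png',im[:,:,::-1])
save(im,'pics/z5.png',(260,180,330,250),8)
for sg in (-1,1):
  for b in (0,.01): print(sg,b,proj('side',[tp+sg*R[:,1]*(.0301+.005)-R[:,2]*b]))
go([.577,-.0222,.01],1.156)
E
```

```text
-1 0 [[295.37882854 236.31519367]]
-1 0.01 [[295.36976122 233.70153402]]
1 0 [[290.8918886  221.15906217]]
1 0.01 [[290.86463906 218.5755664 ]]
t 3.68 pos [ 0.5763 -0.0222  0.0106] phi 1.1561 tiltxy [-0.0013  0.0006] w 0.708 F [0.81 0.41 0.65]
turn units total [ 0.0001 -0.0028  0.0001]  then shift units total [-0.0013  0.0006  0.0011] dist 0.0009
```

View pics/z5.png

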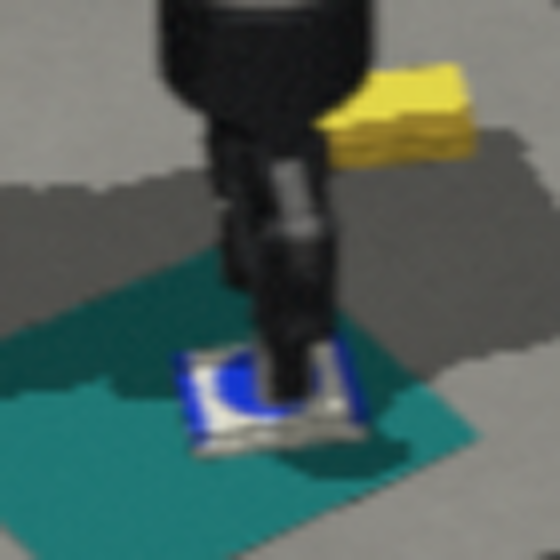

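Emit:
{"fn": "drive_tool", "kwargs": {"deltas": [[-0.001,0,0.004,0,-0.002,0],[0,0,0.004,0,0,0],[0,0,0.004,0,0,0],[0,0,0.004,0,0,0],[0,0,0,0,0,0],[0,0,0,0,0,0],[0,0,0,0,0,0],[0,0,0,0,0,0],[0,0,0,0,0,0],[0,0,0,0,0,0]]}}

```text
time_s: 4.52
tool_pos: [0.5765, -0.0224, 0.0024]
tcp_rot: [-0.0, 0.206, 0.979, 0.0]
ft_force: [0.1, -0.4, -0.0]
gripper_width: 0.703
```

```bash
python3 - <<'E'
from h import *
im=snapshot('side')
cv2.imwrite('pics/s6.png',im[:,:,::-1])
save(im,'pics/z6.png',(260,180,330,250),8)
go([.577,-.0222,.00],1.156)
E
```

```text
t 4.57 pos [ 0.5765 -0.0224  0.0024] phi 1.156 tiltxy [-0.0008  0.0004] w 0.711 F [ 0.37 -0.47 -0.97]
turn units total [ 0.0001 -0.0018 -0.    ]  then shift units total [-0.0009  0.0007  0.0048] dist 0.0024
```

View pics/z6.png

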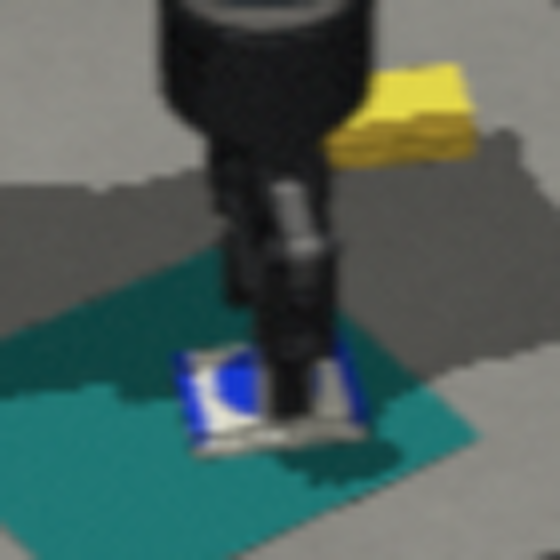

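Emit:
{"fn": "drive_tool", "kwargs": {"deltas": [[-0.001,0,0.003,0,-0.001,0],[0,0,0.003,0,0,0],[0,0,0.003,0,0,0],[0,0,0,0,0,0],[0,0,0,0,0,0],[0,0,0,0,0,0],[0,0,0,0,0,0],[0,0,0,0,0,0],[0,0,0,0,0,0],[0,0,0,0,0,0]]}}

```text
time_s: 5.4
tool_pos: [0.5769, -0.0226, -0.0021]
tcp_rot: [-0.0, 0.206, 0.979, 0.0]
ft_force: [-0.3, 0.9, -0.3]
gripper_width: 0.71
```

```bash
python3 - <<'E'
from h import *
im=snapshot('side')
cv2.imwrite('pics/s7.png',im[:,:,::-1])
save(im,'pics/z7.png',(270,200,320,250),11)
go([.577,-.0222,.00],1.156)
E
```

```text
t 5.45 pos [ 0.5769 -0.0226 -0.0021] phi 1.156 tiltxy [-0.0003  0.0001] w 0.71 F [-0.35  0.41 -0.87]
turn units total [-0.     -0.0007  0.0001]  then shift units total [ 0.0002  0.0007 -0.0042] dist 0.0022
```

View pics/z7.png

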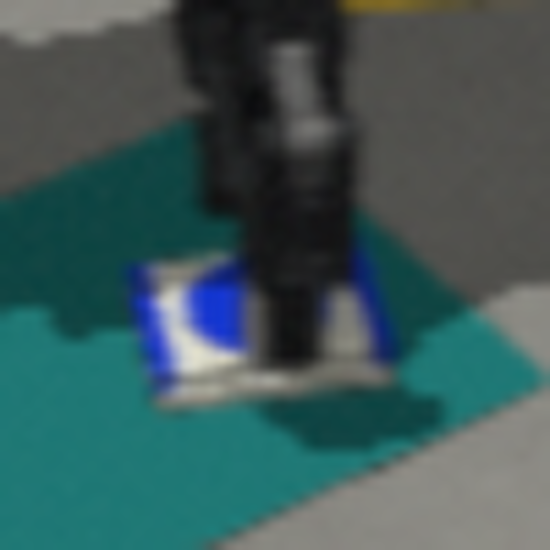

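```bash
python3 - <<'E'
from h import *
s,R=st(); tp=s['tool_pos']
for o in (.023,.030,.036):
  for z in (.003,.010,.017,.024): print(o,z,proj('side',[[*(tp-o*R[:,1])[:2],z]]).round(1))
E
```

```text
0.023 0.003 [[294.9 235.6]]
0.023 0.01 [[294.9 233.7]]
0.023 0.017 [[294.8 231.9]]
0.023 0.024 [[294.8 230.1]]
0.03 0.003 [[295.3 237.1]]
0.03 0.01 [[295.3 235.3]]
0.03 0.017 [[295.3 233.5]]
0.03 0.024 [[295.3 231.6]]
0.036 0.003 [[295.7 238.5]]
0.036 0.01 [[295.7 236.6]]
0.036 0.017 [[295.7 234.8]]
0.036 0.024 [[295.7 233. ]]
```

Emit:
{"fn": "drive_tool", "kwargs": {"deltas": [[0,0,0.003,0,0,0],[0,0,0.003,0,0,0],[0,0,0.002,0,0,0],[0,0,0,0,0,0],[0,0,0,0,0,0],[0,0,0,0,0,0],[0,0,0,0,0,0],[0,0,0,0,0,0],[0,0,0,0,0,0],[0,0,0,0,0,0]]}}

```text
time_s: 6.28
tool_pos: [0.5769, -0.0226, -0.0061]
tcp_rot: [-0.0, 0.206, 0.979, 0.0]
ft_force: [-0.6, 0.3, -0.3]
gripper_width: 0.709
```

```bash
python3 - <<'E'
from h import *
im=snapshot('side')
cv2.imwrite('pics/s8.png',im[:,:,::-1])
save(im,'pics/z8.png',(270,200,320,250),11)
go([.577,-.0222,.00],1.156)
E
```

```text
t 6.33 pos [ 0.5769 -0.0226 -0.0062] phi 1.156 tiltxy [-0.0004  0.0002] w 0.711 F [-0.57 -0.79 -0.57]
turn units total [ 0.     -0.0008  0.    ]  then shift units total [ 0.0001  0.0007 -0.0123] dist 0.0062
```

View pics/z8.png

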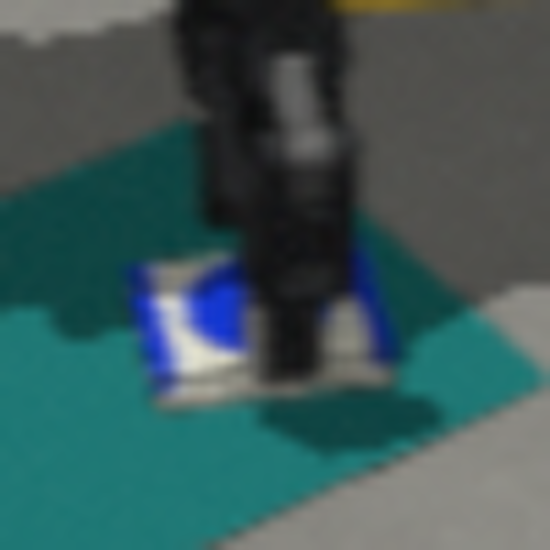

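Emit:
{"fn": "drive_tool", "kwargs": {"deltas": [[0,0,0.003,0,0,0],[0,0,0.003,0,0,0],[0,0,0,0,0,0],[0,0,0,0,0,0],[0,0,0,0,0,0],[0,0,0,0,0,0],[0,0,0,0,0,0],[0,0,0,0,0,0],[0,0,0,0,0,0],[0,0,0,0,0,0]]}}

```text
time_s: 7.17
tool_pos: [0.5769, -0.0225, -0.0091]
tcp_rot: [-0.0, 0.206, 0.979, 0.0]
ft_force: [0.6, -0.7, -0.3]
gripper_width: 0.709
```

Emit:
{"fn": "drive_tool", "kwargs": {"deltas": [[0,0,0,0,0,0],[0,0,0,0,0,0],[0,0,0,0,0,0],[0,0,0,0,0,0],[0,0,0,0,0,0],[0,0,0,0,0,0],[0,0,0,0,0,0],[0,0,0,0,0,0],[0,0,0,0,0,0],[0,0,0,0,0,0]], "claw": -0.1, "force": 30}}

```text
time_s: 8.0
tool_pos: [0.5769, -0.0226, -0.0089]
tcp_rot: [-0.0, 0.206, 0.979, 0.0]
ft_force: [-2.0, 0.5, 5.3]
gripper_width: 0.519
```

```bash
python3 - <<'E'
from h import *
im=snapshot('side')
cv2.imwrite('pics/s9.png',im[:,:,::-1])
save(im,'pics/z9.png',(270,200,320,250),11)
go([.577,-.0222,.00],1.156)
E
```

```text
t 8.05 pos [ 0.5769 -0.0226 -0.0089] phi 1.156 tiltxy [-0.0003  0.0001] w 0.518 F [-1.95 -0.1   5.16]
turn units total [ 0.     -0.0006  0.0001]  then shift units total [ 0.0002  0.0007 -0.0178] dist 0.0089
```

View pics/z9.png

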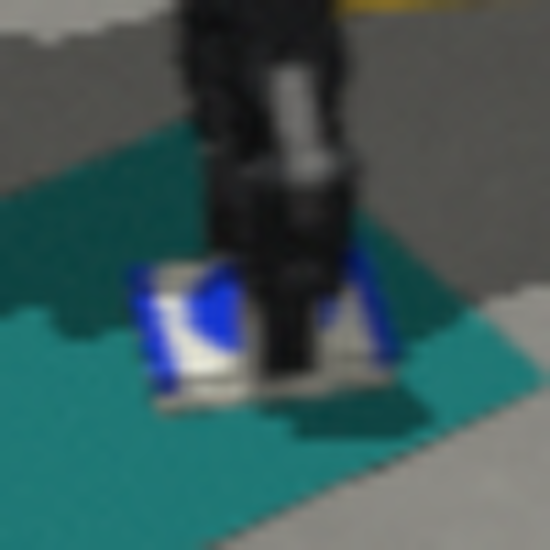

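Emit:
{"fn": "drive_tool", "kwargs": {"deltas": [[0,0,-0.01,0,0,0],[0,0,-0.01,0,0,0],[0,0,-0.02,0,0,0],[0,0,-0.03,0,0,0],[0,0,-0.03,0,0,0],[0,0,-0.04,0,0,0],[0,0,-0.04,0,0,0],[0,0,-0.02,0,0,0],[0,0,0,0,0,0],[0,0,0,0,0,0]], "force": 40}}

```text
time_s: 8.88
tool_pos: [0.5772, -0.0226, 0.0912]
tcp_rot: [0.0, 0.206, 0.979, 0.0]
ft_force: [-0.2, 1.2, -1.0]
gripper_width: 0.517
```

```bash
python3 - <<'E'
from h import *
im=snapshot('side')
cv2.imwrite('pics/s10.png',im[:,:,::-1])
save(im,'pics/z10.png',(260,170,330,240),8)
go([.5255,.206,.10],1.54)
s,R=st(); print(proj('side',[s['tool_pos']-.026*R[:,2]*1+0]))
for r in dish('side',im,'blue',.125,(270,180,320,240)): print(r)
E
```

```text
t 8.93 pos [ 0.5764 -0.0224  0.0902] phi 1.1561 tiltxy [-0.0013  0.0004] w 0.511 F [-0.42  0.51 -1.3 ]
turn units total [ 2.000e-04 -2.700e-03 -7.679e-01]  then shift units total [ 0.1158  0.4535 -0.0196] dist 0.2342
[[292.9450457  200.00030685]]
(np.int32(30), array([289.13, 200.4 ]), array([ 0.5602, -0.0274,  0.125 ]))
(np.int32(24), array([282.67, 202.33]), array([ 0.5406, -0.0244,  0.125 ]))
(np.int32(17), array([303.35, 200.06]), array([ 0.5934, -0.0489,  0.125 ]))
```

View pics/z10.png

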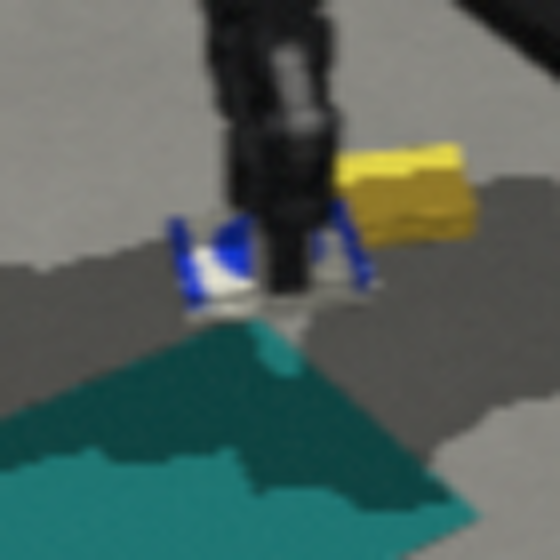

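Emit:
{"fn": "drive_tool", "kwargs": {"deltas": [[0,0,-0.01,0,0,-0.192],[0,0,-0.01,0,0,-0.192],[0,0,0,0,0,-0.192],[0,0,0,0,0,-0.192],[0.02,0.07,0,0,0,0],[0.02,0.08,0,0,0,0],[0.02,0.08,0,0,0,0],[0.02,0.08,0,0,0,0],[0.02,0.08,0,0,0,0],[0.016,0.064,0,0,0,0]]}}

```text
time_s: 9.77
tool_pos: [0.5237, 0.2085, 0.0991]
tcp_rot: [-0.002, 0.015, 1.0, 0.0]
ft_force: [0.8, -0.0, -0.6]
gripper_width: 0.517
```

Emit:
{"fn": "drive_tool", "kwargs": {"deltas": [[0,0,0,0,0,0],[0,0,0,0,0,0],[0,0,0,0,0,0],[0,0,0,0,0,0],[0,0,0,0,0,0],[0,0,0,0,0,0],[0,0,0,0,0,0],[0,0,0,0,0,0],[0,0,0,0,0,0],[0,0,0,0,0,0]]}}

```text
time_s: 10.6
tool_pos: [0.526, 0.2059, 0.1009]
tcp_rot: [-0.0, 0.016, 1.0, 0.0]
ft_force: [-1.1, 0.4, -1.1]
gripper_width: 0.515
```

```bash
python3 - <<'E'
from h import *
go([.5255,.206,.065],1.54)
im=snapshot('side'); t=snapshot('top')
cv2.imwrite('pics/s11.png',im[:,:,::-1]);cv2.imwrite('pics/t11.png',t[:,:,::-1])
a=cv2.resize(im[130:210,210:280],(490,560),interpolation=2); b=cv2.resize(t[190:245,180:210],(305,560),interpolation=2)
save(np.hstack([a,b]),'pics/z11.png')
E
```

```text
t 10.6 pos [0.526  0.2059 0.1009] phi 1.5396 tiltxy [-0.0004  0.0002] w 0.515 F [-1.11  0.42 -1.11]
turn units total [ 0.0004 -0.0008 -0.0008]  then shift units total [0.0011 0.0002 0.0718] dist 0.0359
```

View pics/z11.png

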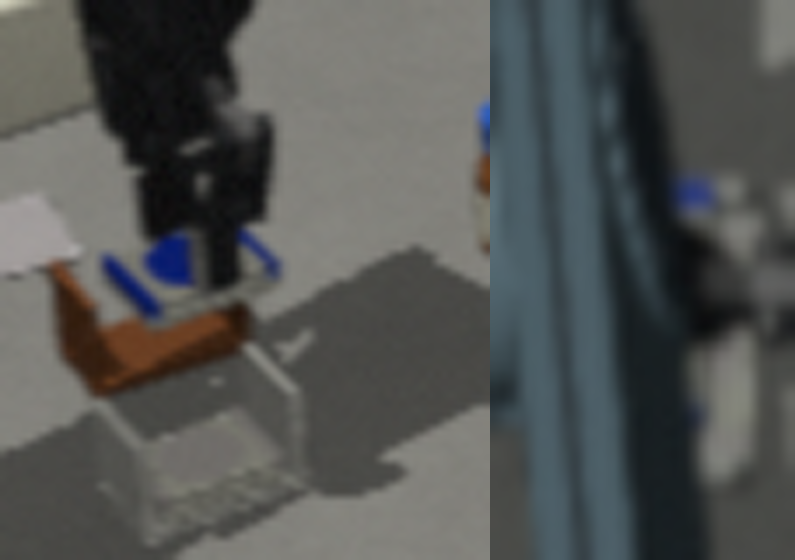

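Emit:
{"fn": "drive_tool", "kwargs": {"deltas": [[0,0,0.02,0,0,0],[0,0,0.02,0,0,0],[0,0,0.02,0,0,0],[0,0,0.02,0,0,0],[0,0,0.02,0,0,0],[0,0,0,0,0,0],[0,0,0,0,0,0],[0,0,0,0,0,0],[0,0,0,0,0,0],[0,0,0,0,0,0]]}}

```text
time_s: 11.53
tool_pos: [0.5265, 0.2062, 0.0515]
tcp_rot: [0.0, 0.015, 1.0, 0.0]
ft_force: [-0.1, 0.4, 0.0]
gripper_width: 0.517
```

```bash
python3 - <<'E'
from h import *
go([.5255,.206,.010],1.54)
im=snapshot('side')
cv2.imwrite('pics/s12.png',im[:,:,::-1])
a=cv2.resize(im[155:210,212:267],(590,590),interpolation=2)
save(a,'pics/z12.png')
E
```

```text
t 11.53 pos [0.5265 0.2062 0.0515] phi 1.54 tiltxy [0.0008 0.0004] w 0.517 F [-0.13  0.39  0.03]
turn units total [ 0.0009  0.0017 -0.    ]  then shift units total [ 0.0019 -0.0005  0.083 ] dist 0.0415
```

View pics/z12.png

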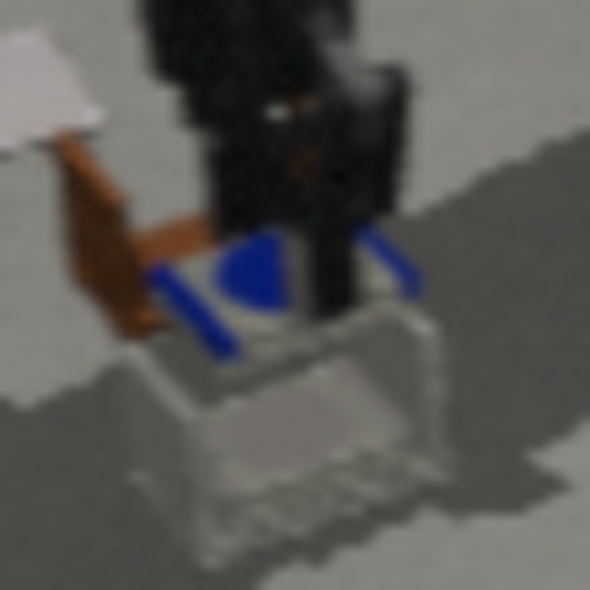

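```bash
python3 - <<'E'
from h import *
im=cv2.imread('pics/s12.png')[:,:,::-1]
for r in dish('side',im,'blue',.0774,(220,165,260,195)): print(r)
U=8
x0,y0,x1,y1=220,165,260,195
c=cv2.resize(np.ascontiguousarray(im[y0:y1,x0:x1]),None,fx=U,fy=U,interpolation=1).astype(int)
m=((c[...,2]-c[...,0])>50).astype(np.uint8)
n,l,stt,ce=cv2.connectedComponentsWithStats(m)
for i in range(1,n):
    if stt[i,4]<100: continue
    cs=max(cv2.findContours((l==i).astype(np.uint8),0,1)[0],key=cv2.contourArea).reshape(-1,2)
    w=cast('side',(cs+.5)/U-.5+[x0,y0],.0774)[:,:2]*1000
    r=cv2.minAreaRect(w.astype(np.float32)); print(stt[i,4],np.round(r[0],1),np.round(r[1],1),round(r[2],1))
# wall tops by hand-read corners in zoom (590/55): 
k=590/55
P=np.array([[130,352],[195,415],[395,310],[435,335]])/k-.5+[212,155]
print(cast('side',P,.054).round(4))
s,R=st(); tp=s['tool_pos']; print(tp,'expected end centres', (tp+.032*R[:,0]).round(4),(tp-.032*R[:,0]).round(4))
E
```

```text
(np.int32(38), array([235.29, 180.11]), array([0.517 , 0.2073, 0.0774]))
(np.int32(23), array([229.57, 183.65]), array([0.4931, 0.2009, 0.0774]))
(np.int32(10), array([248. , 178.5]), array([0.5538, 0.192 , 0.0774]))
2133 [516.1 208.9] [38.1 18.8] 62.5
368 [553.6 190.7] [28.4  4.3] 87.9
1159 [493.8 201.2] [46.5  7.3] 86.5
[[0.4827 0.2245 0.054 ]
 [0.4831 0.1864 0.054 ]
 [0.5568 0.198  0.054 ]
 [0.5599 0.1804 0.054 ]]
[0.52641561 0.20620823 0.05149918] expected end centres [0.4944 0.2072 0.0515] [0.5584 0.2052 0.0515]
```

```bash
python3 - <<'E'
from h import *
s=cv2.imread('pics/side0.png')[:,:,::-1]
x0,y0,x1,y1=226,184,256,206
U=8
c=cv2.resize(np.ascontiguousarray(s[y0:y1,x0:x1]),None,fx=U,fy=U,interpolation=1).astype(int)
br=c.sum(2)/3; d=c[...,0]-c[...,2]
d2=(c[...,1]-c[...,2])
print(s[196,232:250].tolist())
for th in (4,6,8):
    m=((br>150)&(d2<th)).astype(np.uint8); m=cv2.morphologyEx(m,cv2.MORPH_OPEN,np.ones((9,9)))
    n,l,stt,ce=cv2.connectedComponentsWithStats(m); i=1+np.argmax(stt[1:,4]); 
    print(th,stt[i],cast('side',(ce[i]+.5)/U-.5+[x0,y0],.022))
m=(br>160).astype(np.uint8); n,l,stt,ce=cv2.connectedComponentsWithStats(m); i=1+np.argmax(stt[1:,4])
save(np.dstack([m*255,(np.clip(d2*15,0,255)),np.clip(br,0,255)]).astype(np.uint8),'pics/z13.png',None,3)
E
```

```text
[[193, 190, 178], [192, 187, 179], [192, 187, 181], [191, 186, 179], [191, 186, 180], [190, 185, 179], [191, 185, 179], [190, 185, 179], [191, 185, 179], [191, 185, 178], [192, 187, 180], [194, 189, 182], [198, 195, 184], [198, 198, 183], [196, 197, 185], [172, 173, 162], [137, 136, 127], [112, 109, 103]]Traceback (most recent call last):
  File "<stdin>", line 11, in <module>
    return _wrapfunc(a, 'argmax', axis=axis, out=out, **kwds)
    return bound(*args, **kwds)
ValueError: attempt to get argmax of an empty sequence
```

```bash
python3 - <<'E'
from h import *
s=cv2.imread('pics/side0.png')[:,:,::-1]
x0,y0,x1,y1=226,184,256,206
U=8
c=cv2.resize(np.ascontiguousarray(s[y0:y1,x0:x1]),None,fx=U,fy=U,interpolation=1).astype(int)
br=c.sum(2)/3; d2=(c[...,1]-c[...,2])
for th in (8,9,10,11):
    m=((br>165)&(d2<th)).astype(np.uint8); m=cv2.morphologyEx(m,cv2.MORPH_OPEN,np.ones((13,13)))
    n,l,stt,ce=cv2.connectedComponentsWithStats(m)
    if n<2: continue
    i=1+np.argmax(stt[1:,4]); cs=max(cv2.findContours((l==i).astype(np.uint8),0,1)[0],key=cv2.contourArea).reshape(-1,2)
    e=cv2.minAreaRect((cast('side',(cs+.5)/U-.5+[x0,y0],.022)[:,:2]*1000).astype(np.float32))
    print(th,stt[i],cast('side',(ce[i]+.5)/U-.5+[x0,y0],.022)[0].round(4),e)
m=(br>165)&(d2<9)
save(np.dstack([m*255,(np.clip(d2*15,0,255)),np.clip(br,0,255)]).astype(np.uint8),'pics/z13.png',None,3)
E
```

```text
8 [  60   60   77   52 3189] [0.5206 0.2061 0.022 ] ((520.4713745117188, 206.19708251953125), (34.582725524902344, 30.224899291992188), 59.81233596801758)
9 [  57   58   88   56 4001] [0.521  0.2057 0.022 ] ((521.3366088867188, 205.78744506835938), (36.68793487548828, 34.9976806640625), 54.81189727783203)
10 [  56   56   91   61 4520] [0.5212 0.2049 0.022 ] ((521.5618896484375, 205.53836059570312), (40.5556526184082, 35.77388000488281), 60.682373046875)
11 [  54   55   96   66 4959] [0.521  0.2043 0.022 ] ((521.0015869140625, 204.38363647460938), (43.99427032470703, 37.7996711730957), 59.67060089111328)
```

View pics/z13.png

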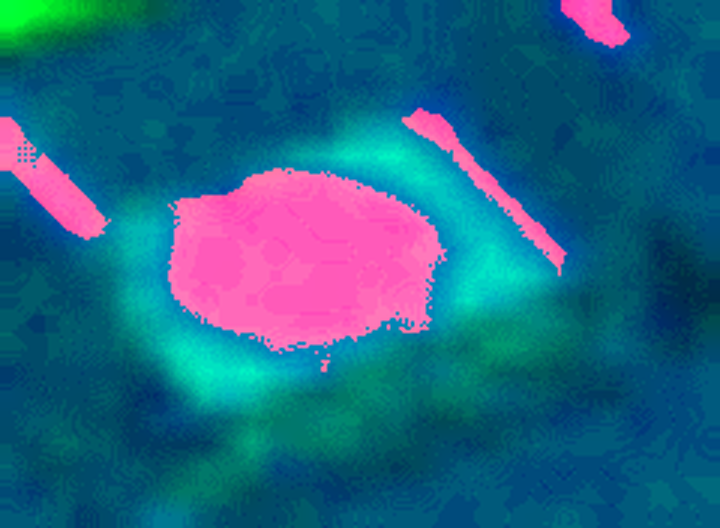

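```bash
python3 - <<'E'
from h import *
print(cast('side',np.array([[410,120],[560,258],[485,190]])/24-.5+[226,184],.022).round(4))
print(proj('top',[[.5265,.2062,.0774]]))
t=cv2.imread('pics/t11.png')[:,:,::-1]
E
```

```text
[[0.5486 0.2244 0.022 ]
 [0.5492 0.1859 0.022 ]
 [0.5488 0.2048 0.022 ]]
[[194.92686826 220.47176939]]
```

Emit:
{"fn": "drive_tool", "kwargs": {"deltas": [[0.0044,0,0,0,0.001,0],[0,0,0.012,0,0,0],[0,0,0.012,0,0,0],[0,0,0.012,0,0,0],[0,0,0.012,0,0,0],[0,0,0.012,0,0,0],[0,0,0.008,0,0,0],[0,0,0,0,0,0],[0,0,0,0,0,0],[0,0,0,0,0,0]]}}

```text
time_s: 12.42
tool_pos: [0.5239, 0.2062, 0.017]
tcp_rot: [-0.0, 0.015, 1.0, 0.0]
ft_force: [-0.1, -0.1, 0.1]
gripper_width: 0.511
```

```bash
python3 - <<'E'
from h import *
go([.5243,.206,.010],1.54)
im=snapshot('side')
cv2.imwrite('pics/s14.png',im[:,:,::-1])
a=cv2.resize(im[160:210,212:262],(590,590),interpolation=2)
save(a,'pics/z14.png')
E
```

```text
t 12.42 pos [0.5239 0.2062 0.017 ] phi 1.54 tiltxy [-0.0007  0.0003] w 0.511 F [-0.12 -0.1   0.1 ]
turn units total [ 0.0005 -0.0014 -0.0001]  then shift units total [-0.0008 -0.0004  0.014 ] dist 0.007
```

View pics/z14.png

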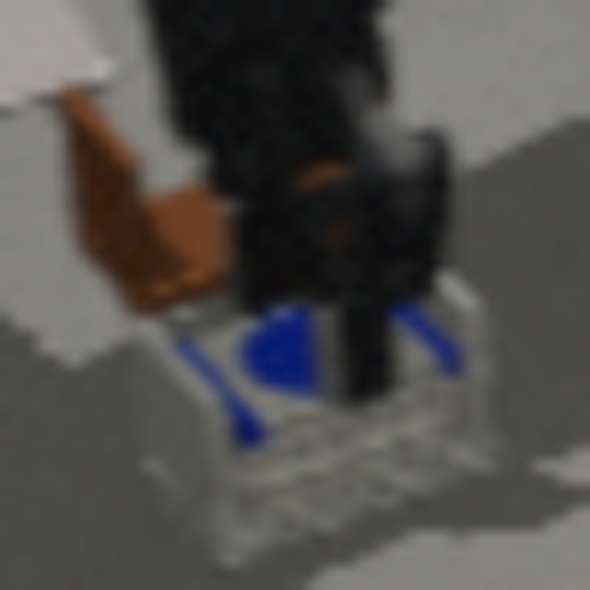

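Emit:
{"fn": "drive_tool", "kwargs": {"deltas": [[0,0,0.003,0,0,0],[0,0,0.003,0,0,0],[0,0,0.002,0,0,0],[0,0,0.002,0,0,0],[0,0,0.002,0,0,0],[0,0,0,0,0,0],[0,0,0,0,0,0],[0,0,0,0,0,0],[0,0,0,0,0,0],[0,0,0,0,0,0]]}}

```text
time_s: 13.3
tool_pos: [0.5238, 0.2062, 0.011]
tcp_rot: [-0.0, 0.015, 1.0, 0.0]
ft_force: [0.4, -0.4, -0.3]
gripper_width: 0.515
```

```bash
python3 - <<'E'
from h import *
go([.5243,.206,.010],1.54)
E
```

```text
t 13.3 pos [0.5238 0.2062 0.011 ] phi 1.54 tiltxy [-0.0008  0.0002] w 0.515 F [ 0.38 -0.36 -0.34]
turn units total [ 0.0004 -0.0016 -0.    ]  then shift units total [-0.001  -0.0004  0.0019] dist 0.0011
```

No contact yet, so I'll lower in 0.5 mm steps.

Emit:
{"fn": "drive_tool", "kwargs": {"deltas": [[0,0,0.001,0,0,0],[0,0,0.001,0,0,0],[0,0,0,0,0,0],[0,0,0,0,0,0],[0,0,0,0,0,0],[0,0,0,0,0,0],[0,0,0,0,0,0],[0,0,0,0,0,0],[0,0,0,0,0,0],[0,0,0,0,0,0]]}}

```text
time_s: 14.13
tool_pos: [0.5238, 0.2062, 0.0103]
tcp_rot: [-0.0, 0.015, 1.0, 0.0]
ft_force: [-1.2, -0.0, 5.7]
gripper_width: 0.513
```

Emit:
{"fn": "drive_tool", "kwargs": {"deltas": [[0,0,0.001,0,0,0],[0,0,0.001,0,0,0],[0,0,0,0,0,0],[0,0,0,0,0,0],[0,0,0,0,0,0],[0,0,0,0,0,0],[0,0,0,0,0,0],[0,0,0,0,0,0],[0,0,0,0,0,0],[0,0,0,0,0,0]]}}

```text
time_s: 14.97
tool_pos: [0.5238, 0.2062, 0.0102]
tcp_rot: [-0.0, 0.015, 1.0, 0.0]
ft_force: [-4.5, -0.4, 12.1]
gripper_width: 0.514
```

Emit:
{"fn": "drive_tool", "kwargs": {"deltas": [[0,0,-0.001,0,0,0],[0,0,0,0,0,0],[0,0,0,0,0,0],[0,0,0,0,0,0],[0,0,0,0,0,0],[0,0,0,0,0,0],[0,0,0,0,0,0],[0,0,0,0,0,0],[0,0,0,0,0,0],[0,0,0,0,0,0]], "claw": 0.4}}

```text
time_s: 15.8
tool_pos: [0.5237, 0.2062, 0.0093]
tcp_rot: [-0.001, 0.015, 1.0, 0.0]
ft_force: [0.6, 0.3, -0.9]
gripper_width: 0.702
```

Emit:
{"fn": "drive_tool", "kwargs": {"deltas": [[0,0,-0.01,0,0,0],[0,0,-0.02,0,0,0],[0,0,-0.03,0,0,0],[0,0,-0.04,0,0,0],[0,0,-0.05,0,0,0],[0,0,-0.05,0,0,0],[0,-0.02,-0.04,0,0,0],[0,-0.05,0,0,0,0],[0,-0.08,0,0,0,0],[0,-0.08,0,0,0,0]]}}

```text
time_s: 16.63
tool_pos: [0.5206, 0.0909, 0.1312]
tcp_rot: [0.001, 0.014, 1.0, 0.0]
ft_force: [0.4, -1.1, -0.6]
gripper_width: 0.701
```

```bash
python3 - <<'E'
from h import *
im=snapshot('side')
cv2.imwrite('pics/s15.png',im[:,:,::-1])
a=cv2.resize(im[150:210,212:272],(590,590),interpolation=2)
save(a,'pics/z15.png')
go([.5797,-.2492,.13],-.195)
E
```

```text
t 16.68 pos [0.5206 0.0833 0.1308] phi 1.539 tiltxy [ 0.0007 -0.0048] w 0.703 F [ 0.27 -3.91 -1.52]
turn units total [-0.0056  0.0095  3.4679]  then shift units total [-0.6296  0.2448  0.0015] dist 0.3377
```

View pics/z15.png

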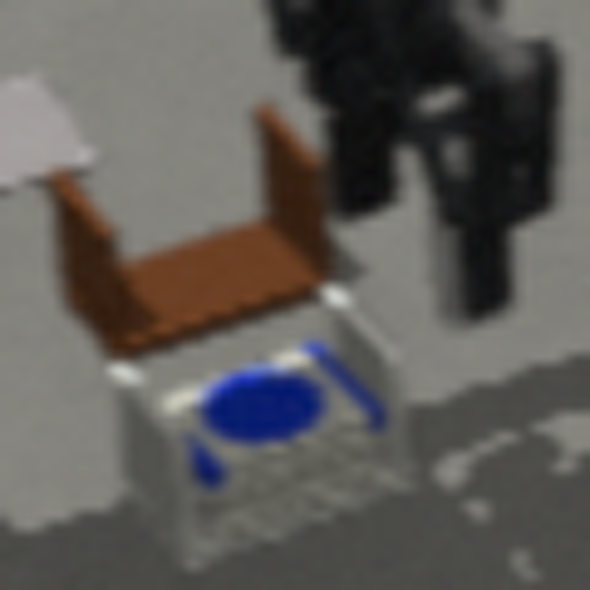

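```bash
python3 - <<'E'
from h import *
import json
def mix(p,phi,n):
    s,R=st(); c=np.arctan2(R[1,1],R[0,1]); d=(phi-c+np.pi)%(2*np.pi)-np.pi
    D=(np.array(p)-s['tool_pos'])/n
    for i in range(n):
        f=c+d*i/n; xt=np.array([-np.sin(f),np.cos(f),0]); yt=np.array([np.cos(f),np.sin(f),0])
        print([round(xt@D/.5,3),round(yt@D/.5,3),round(-D[2]/.5,3),0,0,round(-d/n/.5,3)])
mix([.5797,-.2492,.13],-.195,15)
E
```

```text
[np.float64(-0.009), np.float64(-0.044), np.float64(0.0), 0, 0, np.float64(0.231)]
[np.float64(-0.014), np.float64(-0.043), np.float64(0.0), 0, 0, np.float64(0.231)]
[np.float64(-0.019), np.float64(-0.041), np.float64(0.0), 0, 0, np.float64(0.231)]
[np.float64(-0.024), np.float64(-0.038), np.float64(0.0), 0, 0, np.float64(0.231)]
[np.float64(-0.028), np.float64(-0.035), np.float64(0.0), 0, 0, np.float64(0.231)]
[np.float64(-0.032), np.float64(-0.032), np.float64(0.0), 0, 0, np.float64(0.231)]
[np.float64(-0.035), np.float64(-0.028), np.float64(0.0), 0, 0, np.float64(0.231)]
[np.float64(-0.038), np.float64(-0.024), np.float64(0.0), 0, 0, np.float64(0.231)]
[np.float64(-0.041), np.float64(-0.019), np.float64(0.0), 0, 0, np.float64(0.231)]
[np.float64(-0.043), np.float64(-0.014), np.float64(0.0), 0, 0, np.float64(0.231)]
[np.float64(-0.044), np.float64(-0.009), np.float64(0.0), 0, 0, np.float64(0.231)]
[np.float64(-0.045), np.float64(-0.004), np.float64(0.0), 0, 0, np.float64(0.231)]
[np.float64(-0.045), np.float64(0.001), np.float64(0.0), 0, 0, np.float64(0.231)]
[np.float64(-0.045), np.float64(0.006), np.float64(0.0), 0, 0, np.float64(0.231)]
[np.float64(-0.044), np.float64(0.011), np.float64(0.0), 0, 0, np.float64(0.231)]
```

Emit:
{"fn": "drive_tool", "kwargs": {"deltas": [[-0.009,-0.044,0,0,0,0.231],[-0.014,-0.043,0,0,0,0.231],[-0.019,-0.041,0,0,0,0.231],[-0.024,-0.038,0,0,0,0.231],[-0.028,-0.035,0,0,0,0.231],[-0.032,-0.032,0,0,0,0.231],[-0.035,-0.028,0,0,0,0.231],[-0.038,-0.024,0,0,0,0.231],[-0.041,-0.019,0,0,0,0.231],[-0.043,-0.014,0,0,0,0.231]], "claw": 1}}

```text
time_s: 17.52
tool_pos: [0.5601, -0.1315, 0.1303]
tcp_rot: [0.0, 0.561, 0.828, -0.0]
ft_force: [0.2, -0.2, -0.2]
gripper_width: 0.999
```

Emit:
{"fn": "drive_tool", "kwargs": {"deltas": [[-0.044,-0.009,0,0,0,0.231],[-0.045,-0.004,0,0,0,0.231],[-0.045,0.001,0,0,0,0.231],[-0.04,0.006,0,0,0,0.231],[-0.03,0.011,0,0,0,0.231],[0,0,0,0,0,0],[0,0,0,0,0,0],[0,0,0,0,0,0],[0,0,0,0,0,0],[0,0,0,0,0,0]]}}

```text
time_s: 18.35
tool_pos: [0.5799, -0.2311, 0.1295]
tcp_rot: [-0.0, 0.771, 0.637, -0.0]
ft_force: [-0.3, 0.5, -0.2]
gripper_width: 1.001
```

```bash
python3 - <<'E'
from h import *
go([.580,-.2490,.03],-.195)
im=snapshot('side'); t=snapshot('top')
cv2.imwrite('pics/s16.png',im[:,:,::-1]);cv2.imwrite('pics/t16.png',t[:,:,::-1])
a=cv2.resize(t[200:242,182:212],(400,560),interpolation=2); b=cv2.resize(im[200:300,300:370],(392,560),interpolation=2)
save(np.hstack([a,b]),'pics/z16.png')
for r in dish('top',t,'blue',.036,(184,205,210,240)): print(r)
for r in dish('side',im,'blue',.036,(220,170,260,210)): print(r)
E
```

```text
t 18.35 pos [ 0.5799 -0.2311  0.1295] phi -0.1902 tiltxy [-0.001   0.0004] w 1.001 F [-0.35  0.45 -0.24]
turn units total [-0.0021 -0.0004  0.0096]  then shift units total [-0.0352  0.0071  0.199 ] dist 0.1011
(np.int32(146), array([197.29, 221.97]), array([0.5246, 0.2058, 0.036 ]))
(np.int32(32), array([197.5, 211.5]), array([0.5547, 0.2053, 0.036 ]))
(np.int32(28), array([196.93, 232.43]), array([0.4946, 0.2067, 0.036 ]))
(np.int32(71), array([238.3 , 190.97]), array([0.5219, 0.2033, 0.036 ]))
(np.int32(15), array([246.73, 188.27]), array([0.5511, 0.2005, 0.036 ]))
(np.int32(9), array([232.33, 196.78]), array([0.4914, 0.1874, 0.036 ]))
```

View pics/z16.png

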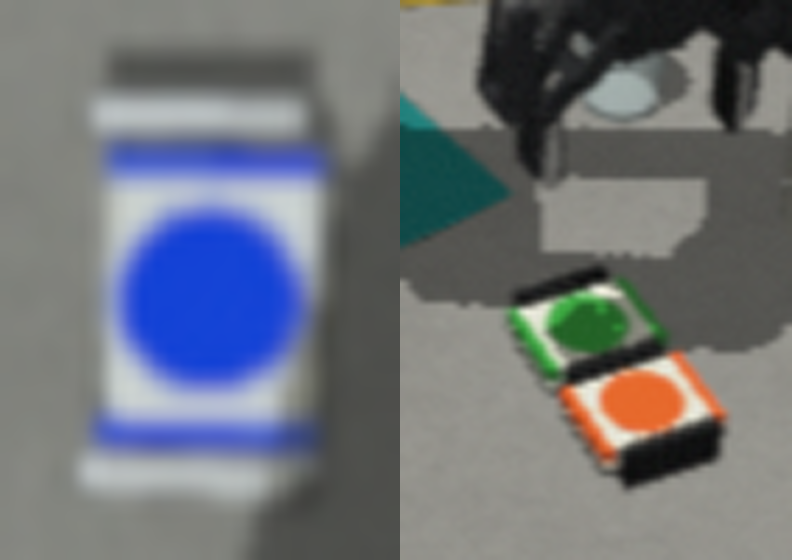

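```bash
python3 - <<'E'
from h import *
im=cv2.imread('pics/s16.png')[:,:,::-1]
save(im,'pics/z17.png',(222,170,260,212),14)
E
```

```text
(no output)
```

View pics/z17.png

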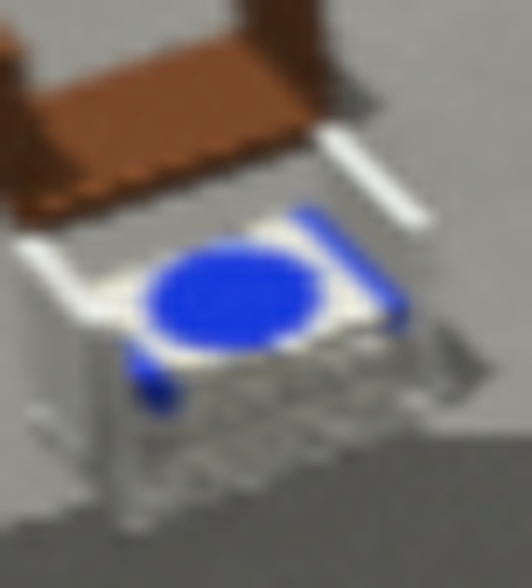

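Emit:
{"fn": "drive_tool", "kwargs": {"deltas": [[-0.02,0.004,0,0,0,0.01],[-0.015,0.003,0.01,0,0,0],[0,0,0.03,0,0,0],[0,0,0.04,0,0,0],[0,0,0.04,0,0,0],[0,0,0.04,0,0,0],[0,0,0.03,0,0,0],[0,0,0.02,0,0,0],[0,0,0,0,0,0],[0,0,0,0,0,0]]}}

```text
time_s: 19.28
tool_pos: [0.5797, -0.2505, 0.0238]
tcp_rot: [-0.001, 0.773, 0.634, -0.0]
ft_force: [0.6, -0.0, -0.8]
gripper_width: 1.002
```

```bash
python3 - <<'E'
from h import *
go([.580,-.2490,-.009],-.195)
im=snapshot('side')
cv2.imwrite('pics/s18.png',im[:,:,::-1])
save(im,'pics/z18.png',(305,220,375,300),7)
E
```

```text
t 19.28 pos [ 0.5797 -0.2505  0.0238] phi -0.1979 tiltxy [-0.0018  0.0007] w 1.002 F [ 0.59 -0.01 -0.8 ]
turn units total [-0.0037 -0.0006 -0.0058]  then shift units total [ 0.003  -0.0001  0.0656] dist 0.0328
```

View pics/z18.png

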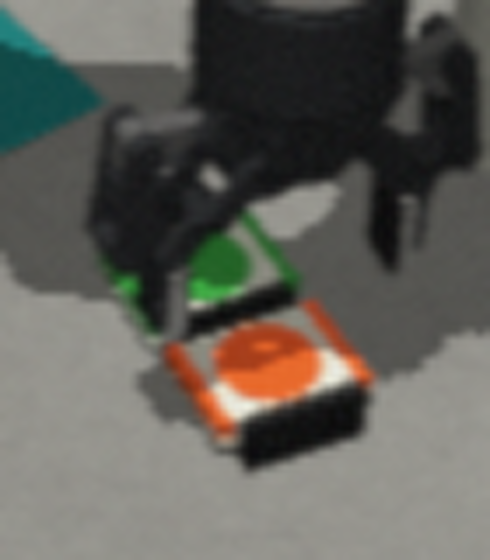

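Emit:
{"fn": "drive_tool", "kwargs": {"deltas": [[0.003,0,0.01,0,0,-0.006],[0,0,0.01,0,0,0],[0,0,0.01,0,0,0],[0,0,0.01,0,0,0],[0,0,0.01,0,0,0],[0,0,0.006,0,0,0],[0,0,0,0,0,0],[0,0,0,0,0,0],[0,0,0,0,0,0],[0,0,0,0,0,0]]}}

```text
time_s: 20.17
tool_pos: [0.5805, -0.2487, -0.0035]
tcp_rot: [-0.0, 0.772, 0.635, -0.0]
ft_force: [-0.2, 0.5, -1.0]
gripper_width: 1.002
```

```bash
python3 - <<'E'
from h import *
go([.580,-.2490,-.009],-.195)
im=snapshot('side')
cv2.imwrite('pics/s19.png',im[:,:,::-1])
save(im,'pics/z19.png',(305,220,375,300),7)
E
```

```text
t 20.17 pos [ 0.5805 -0.2487 -0.0035] phi -0.1945 tiltxy [-0.0005 -0.0001] w 1.002 F [-0.22  0.52 -0.99]
turn units total [-0.0009  0.0004  0.001 ]  then shift units total [-0.0007 -0.0008  0.011 ] dist 0.0055
```

View pics/z19.png

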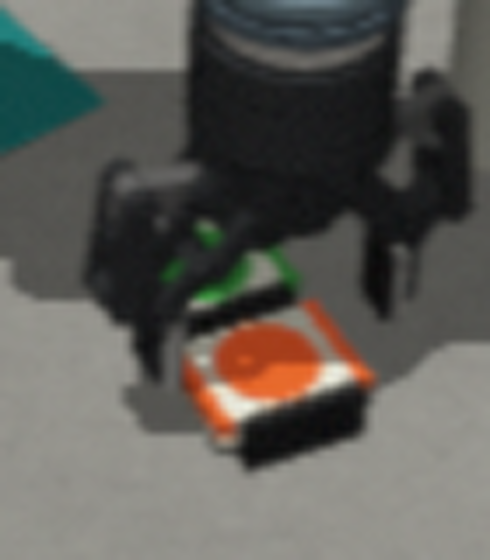

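Emit:
{"fn": "drive_tool", "kwargs": {"deltas": [[0,0,0.005,0,0,0],[0,0,0.006,0,0,0],[0,0,0,0,0,0],[0,0,0,0,0,0],[0,0,0,0,0,0],[0,0,0,0,0,0],[0,0,0,0,0,0],[0,0,0,0,0,0],[0,0,0,0,0,0],[0,0,0,0,0,0]]}}

```text
time_s: 21.05
tool_pos: [0.5803, -0.2486, -0.0092]
tcp_rot: [-0.0, 0.772, 0.635, -0.0]
ft_force: [0.7, -0.1, -0.4]
gripper_width: 1.001
```

Emit:
{"fn": "drive_tool", "kwargs": {"deltas": [[0,0,0,0,0,0],[0,0,0,0,0,0],[0,0,0,0,0,0],[0,0,0,0,0,0],[0,0,0,0,0,0],[0,0,0,0,0,0],[0,0,0,0,0,0],[0,0,0,0,0,0],[0,0,0,0,0,0],[0,0,0,0,0,0]], "claw": 0.3, "force": 30}}

```text
time_s: 21.88
tool_pos: [0.5803, -0.2486, -0.0088]
tcp_rot: [-0.0, 0.772, 0.635, -0.0]
ft_force: [-2.3, 1.6, 5.4]
gripper_width: 0.725
```

```bash
python3 - <<'E'
from h import *
go([.580,-.2490,-.009],-.195)
im=snapshot('side')
cv2.imwrite('pics/s20.png',im[:,:,::-1])
save(im,'pics/z20.png',(305,220,375,300),7)
E
```

```text
t 21.88 pos [ 0.5803 -0.2486 -0.0088] phi -0.1945 tiltxy [-0.0007  0.    ] w 0.725 F [-2.3   1.6   5.43]
turn units total [-0.0014  0.0002  0.0011]  then shift units total [-0.0009 -0.0004  0.0005] dist 0.0005
```

View pics/z20.png

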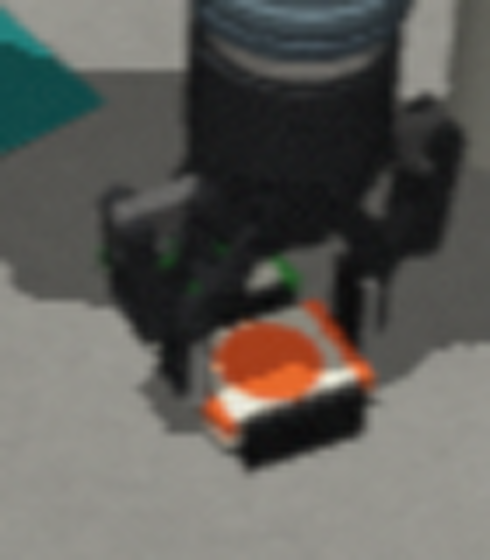

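Emit:
{"fn": "drive_tool", "kwargs": {"deltas": [[0,0,-0.006,0,0,0],[0,0,-0.01,0,0,0],[0,0,-0.02,0,0,0],[0,0,-0.03,0,0,0],[0,0,-0.03,0,0,0],[0,0,-0.03,0,0,0],[0,0,-0.03,0,0,0],[0,0,-0.01,0,0,0],[0,0,0,0,0,0],[0,0,0,0,0,0]], "force": 40}}

```text
time_s: 22.77
tool_pos: [0.5803, -0.2486, 0.0738]
tcp_rot: [-0.0, 0.772, 0.635, -0.0]
ft_force: [0.5, 0.4, -1.3]
gripper_width: 0.719
```

```bash
python3 - <<'E'
from h import *
go([.545,-.01,.08],-.1)
im=snapshot('side')
cv2.imwrite('pics/s21.png',im[:,:,::-1])
save(im,'pics/z21.png',(305,200,375,280),7)
E
```

```text
t 22.77 pos [ 0.5803 -0.2486  0.0738] phi -0.1945 tiltxy [-0.0006 -0.    ] w 0.719 F [ 0.46  0.44 -1.35]
turn units total [-0.0012  0.0002 -0.189 ]  then shift units total [ 0.4677 -0.1179 -0.0123] dist 0.2413
```

View pics/z21.png

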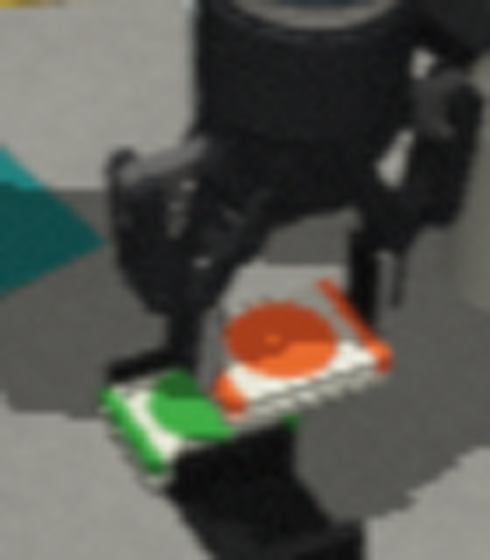

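Emit:
{"fn": "drive_tool", "kwargs": {"deltas": [[0,0,0,0,0,-0.09],[0.02,-0.005,0,0,0,-0.1],[0.06,-0.015,0,0,0,0],[0.065,-0.017,0,0,0,0],[0.065,-0.017,0,0,0,0],[0.065,-0.017,0,0,0,0],[0.065,-0.017,0,0,0,0],[0.065,-0.017,0,0,0,0],[0.05,-0.013,0,0,0,0],[0.013,0,0,0,0,0]]}}

```text
time_s: 23.65
tool_pos: [0.5427, -0.0056, 0.0725]
tcp_rot: [-0.003, 0.74, 0.672, -0.001]
ft_force: [-0.9, -0.8, -0.6]
gripper_width: 0.721
```

Emit:
{"fn": "drive_tool", "kwargs": {"deltas": [[0,0,0,0,0,0],[0,0,0.02,0,0,0],[0,0,0.03,0,0,0],[0,0,0.03,0,0,0],[0,0,0.03,0,0,0],[0,0,0.02,0,0,0],[0,0,0.02,0,0,0],[0,0,0,0,0,0],[0,0,0,0,0,0],[0,0,0,0,0,0]]}}

```text
time_s: 24.48
tool_pos: [0.5458, -0.0103, -0.0008]
tcp_rot: [-0.0, 0.742, 0.671, -0.0]
ft_force: [-1.3, 0.2, -0.9]
gripper_width: 0.721
```

```bash
python3 - <<'E'
from h import *
go([.545,-.01,-.0118],-.1)
im=snapshot('side')
cv2.imwrite('pics/s22.png',im[:,:,::-1])
save(im,'pics/z22.png',(240,170,330,260),6.5)
E
```

```text
t 24.48 pos [ 0.5458 -0.0103 -0.0008] phi -0.0999 tiltxy [-0.0002 -0.    ] w 0.721 F [-1.31  0.21 -0.91]
turn units total [-0.0003  0.0001  0.0001]  then shift units total [ 0.0004 -0.0017  0.0219] dist 0.011
```

View pics/z22.png

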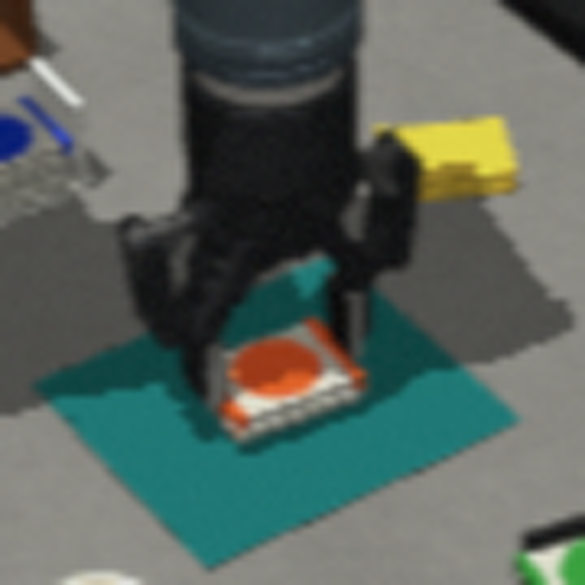

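Level and over the mat, about 11 mm up. I'll lower it gently.

Emit:
{"fn": "drive_tool", "kwargs": {"deltas": [[0,0,0.004,0,0,0],[0,0,0.004,0,0,0],[0,0,0.004,0,0,0],[0,0,0.004,0,0,0],[0,0,0.002,0,0,0],[0,0,0.002,0,0,0],[0,0,0,0,0,0],[0,0,0,0,0,0],[0,0,0,0,0,0],[0,0,0,0,0,0]]}}

```text
time_s: 25.37
tool_pos: [0.5453, -0.0098, -0.0111]
tcp_rot: [-0.0, 0.741, 0.671, -0.0]
ft_force: [0.2, -0.8, -0.8]
gripper_width: 0.721
```

Emit:
{"fn": "drive_tool", "kwargs": {"deltas": [[0,0,0.001,0,0,0],[0,0,0.001,0,0,0],[0,0,0.001,0,0,0],[0,0,0,0,0,0],[0,0,0,0,0,0],[0,0,0,0,0,0],[0,0,0,0,0,0],[0,0,0,0,0,0],[0,0,0,0,0,0],[0,0,0,0,0,0]]}}

```text
time_s: 26.2
tool_pos: [0.5454, -0.0098, -0.0116]
tcp_rot: [-0.0, 0.741, 0.671, -0.0]
ft_force: [-2.6, 0.6, 9.4]
gripper_width: 0.719
```

Emit:
{"fn": "drive_tool", "kwargs": {"deltas": [[0,0,-0.002,0,0,0],[0,0,0,0,0,0],[0,0,0,0,0,0],[0,0,0,0,0,0],[0,0,0,0,0,0],[0,0,0,0,0,0],[0,0,0,0,0,0],[0,0,0,0,0,0],[0,0,0,0,0,0],[0,0,0,0,0,0]], "claw": 1}}

```text
time_s: 27.03
tool_pos: [0.5452, -0.0098, -0.0117]
tcp_rot: [-0.0, 0.741, 0.671, -0.0]
ft_force: [-0.4, -0.4, -1.0]
gripper_width: 0.999
```

Emit:
{"fn": "drive_tool", "kwargs": {"deltas": [[0,0,-0.01,0,0,0],[0,0,-0.03,0,0,0],[0,0,-0.04,0,0,0],[0,0,-0.05,0,0,0],[0,0,-0.05,0,0,0],[0,0,-0.03,0,0,-0.2],[0,0,0,0,0,-0.2],[0,0,0,0,0,-0.2],[0,0,0,0,0,-0.2],[0,0,0,0,0,-0.2]]}}

```text
time_s: 27.87
tool_pos: [0.5455, -0.0098, 0.094]
tcp_rot: [-0.0, 0.55, 0.835, -0.0]
ft_force: [-0.2, -0.7, -0.3]
gripper_width: 0.999
```

```bash
python3 - <<'E'
from h import *
im=snapshot('side')
cv2.imwrite('pics/s23.png',im[:,:,::-1])
save(im,'pics/z23.png',(240,170,330,260),6.5)
for r in dish('side',im,'orange',.017,(260,200,310,250)): print(r)
go([.545,-.01,.03],1.4708)
E
```

```text
(np.int32(100), array([281.93, 228.9 ]), array([ 0.5445, -0.0108,  0.017 ]))
(np.int32(36), array([273.08, 232.92]), array([ 0.5135, -0.011 ,  0.017 ]))
(np.int32(25), array([291.28, 226.4 ]), array([ 0.5733, -0.0172,  0.017 ]))
t 27.92 pos [ 0.5454 -0.0098  0.0939] phi 0.4113 tiltxy [-0.0004  0.    ] w 1.003 F [ 0.64 -0.27 -0.41]
turn units total [-4.0000e-04 -8.0000e-04 -2.1191e+00]  then shift units total [ 0.0008 -0.0004  0.1277] dist 0.0639
```

View pics/z23.png

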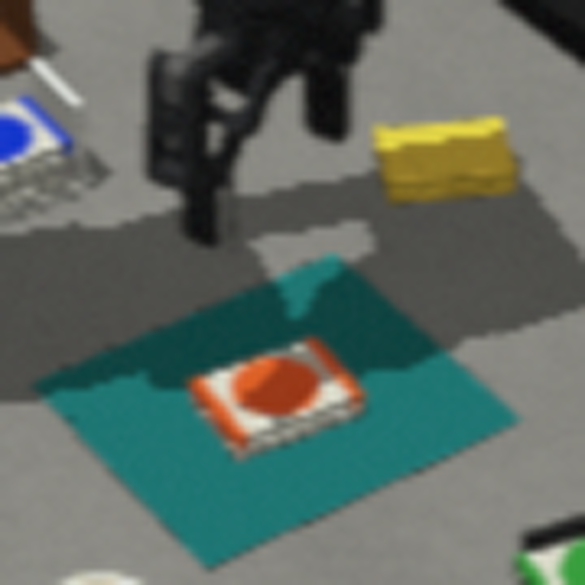

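Emit:
{"fn": "drive_tool", "kwargs": {"deltas": [[0,0,0.01,0,0,-0.212],[0,0,0.01,0,0,-0.212],[0,0,0.01,0,0,-0.212],[0,0,0.01,0,0,-0.212],[0,0,0.01,0,0,-0.212],[0,0,0.01,0,0,-0.212],[0,0,0.01,0,0,-0.212],[0,0,0.01,0,0,-0.212],[0,0,0,0,0,-0.212],[0,0,0,0,0,-0.212]], "claw": 0.42}}

```text
time_s: 28.75
tool_pos: [0.545, -0.0098, 0.0532]
tcp_rot: [-0.001, 0.054, 0.999, 0.0]
ft_force: [-0.4, -0.3, -0.2]
gripper_width: 0.709
```

Emit:
{"fn": "drive_tool", "kwargs": {"deltas": [[0,0,0,0,0,0],[0,0,0,0,0,0],[0,0,0.01,0,0,0],[0,0,0.02,0,0,0],[0,0,0.02,0,0,0],[0,0,0,0,0,0],[0,0,0,0,0,0],[0,0,0,0,0,0],[0,0,0,0,0,0],[0,0,0,0,0,0]]}}

```text
time_s: 29.58
tool_pos: [0.5456, -0.0099, 0.0286]
tcp_rot: [-0.0, 0.055, 0.998, 0.0]
ft_force: [-0.2, -0.5, 0.2]
gripper_width: 0.711
```

```bash
python3 - <<'E'
from h import *
go([.5453,-.0099,-.009],1.4708)
im=snapshot('side')
cv2.imwrite('pics/s24.png',im[:,:,::-1])
save(im,'pics/z24.png',(250,190,320,260),8)
E
```

```text
t 29.58 pos [ 0.5456 -0.0099  0.0286] phi 1.4604 tiltxy [-0.0003  0.    ] w 0.711 F [-0.22 -0.47  0.23]
turn units total [-0.     -0.0005 -0.0208]  then shift units total [ 0.0007 -0.0001  0.0753] dist 0.0376
```

View pics/z24.png

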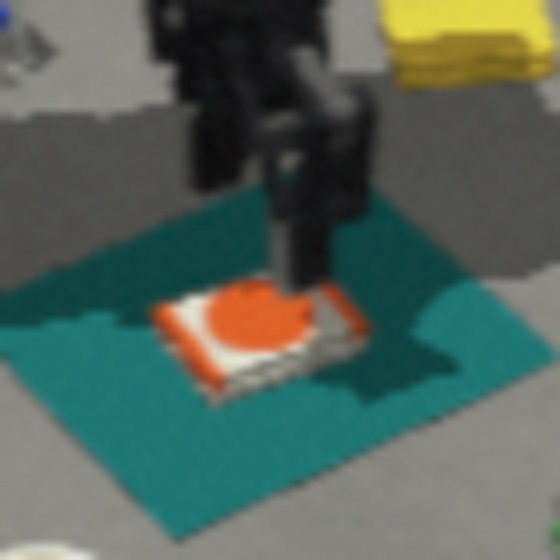

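Emit:
{"fn": "drive_tool", "kwargs": {"deltas": [[0.001,0,0.005,0,0,-0.021],[0,0,0.01,0,0,0],[0,0,0.015,0,0,0],[0,0,0.015,0,0,0],[0,0,0.015,0,0,0],[0,0,0.01,0,0,0],[0,0,0.005,0,0,0],[0,0,0,0,0,0],[0,0,0,0,0,0],[0,0,0,0,0,0]]}}

```text
time_s: 30.47
tool_pos: [0.5451, -0.0098, -0.009]
tcp_rot: [-0.0, 0.05, 0.999, 0.0]
ft_force: [-0.4, 0.4, 0.8]
gripper_width: 0.708
```

```bash
python3 - <<'E'
from h import *
go([.5453,-.0099,-.009],1.4708)
im=snapshot('side')
cv2.imwrite('pics/s25.png',im[:,:,::-1])
save(im,'pics/z25.png',(250,190,320,260),8)
E
```

```text
t 30.47 pos [ 0.5451 -0.0098 -0.009 ] phi 1.471 tiltxy [-0.0004  0.0001] w 0.708 F [-0.43  0.45  0.81]
turn units total [ 0.0001 -0.0009  0.0003]  then shift units total [-0.0004 -0.0001  0.0001] dist 0.0002
```

View pics/z25.png

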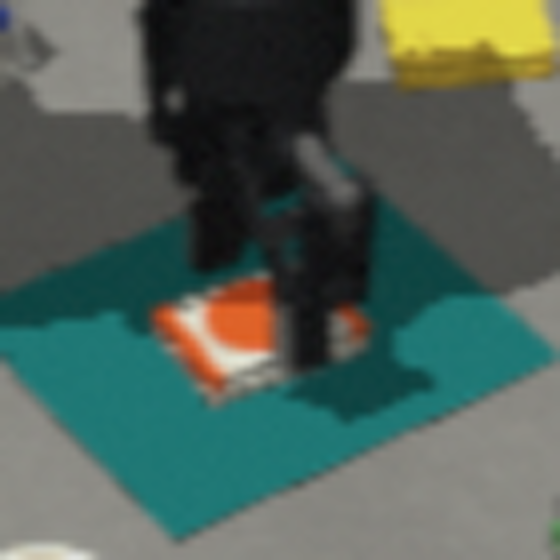

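Emit:
{"fn": "drive_tool", "kwargs": {"deltas": [[0,0,0,0,0,0],[0,0,0,0,0,0],[0,0,0,0,0,0],[0,0,0,0,0,0],[0,0,0,0,0,0],[0,0,0,0,0,0],[0,0,0,0,0,0],[0,0,0,0,0,0],[0,0,0,0,0,0],[0,0,0,0,0,0]], "claw": -0.1, "force": 30}}

```text
time_s: 31.35
tool_pos: [0.5451, -0.0098, -0.0085]
tcp_rot: [-0.0, 0.05, 0.999, -0.0]
ft_force: [-0.7, 0.2, 5.9]
gripper_width: 0.52
```

Emit:
{"fn": "drive_tool", "kwargs": {"deltas": [[0,0,-0.01,0,0,0],[0,0,-0.01,0,0,0],[0,0,-0.02,0,0,0],[0,0,-0.03,0,0,0],[0,0,-0.03,0,0,0],[0,0,-0.04,0,0,0],[0,0,-0.04,0,0,0],[0,0,-0.03,0,0,-0.069],[0,0,-0.01,0,0,-0.069],[0,0,0,0,0,0]], "force": 40}}

```text
time_s: 32.18
tool_pos: [0.5463, -0.01, 0.1034]
tcp_rot: [0.002, 0.015, 1.0, -0.0]
ft_force: [0.2, 0.2, -1.1]
gripper_width: 0.516
```

```bash
python3 - <<'E'
from h import *
go([.5233,.2062,.10],1.54)
im=snapshot('side')
cv2.imwrite('pics/s26.png',im[:,:,::-1])
save(im,'pics/z26.png',(250,160,320,230),8)
E
```

```text
t 32.18 pos [ 0.5463 -0.01    0.1034] phi 1.5413 tiltxy [ 0.0034 -0.0008] w 0.516 F [ 0.17  0.2  -1.14]
turn units total [-0.0013  0.0068  0.0026]  then shift units total [0.0593 0.4309 0.0069] dist 0.2175
```

View pics/z26.png

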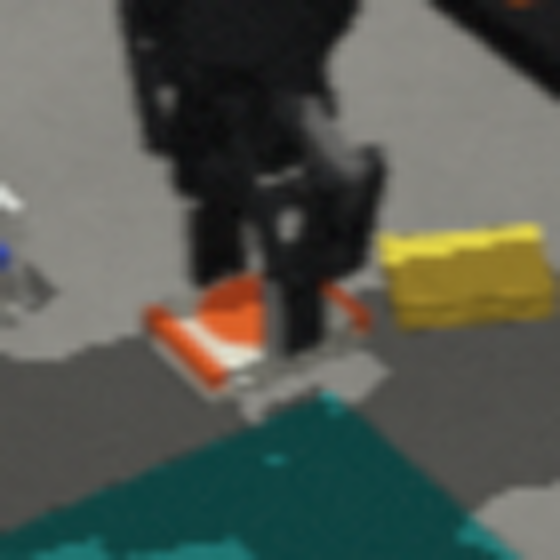

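Emit:
{"fn": "drive_tool", "kwargs": {"deltas": [[0,0,0,0,0,0],[0.005,0.03,0,0,0,0],[0.009,0.065,0,0,0,0],[0.009,0.065,0,0,0,0],[0.009,0.065,0,0,0,0],[0.009,0.065,0,0,0,0],[0.009,0.065,0,0,0,0],[0.005,0.05,0,0,0,0],[0.003,0.026,0,0,0,0],[0,0,0,0,0,0]]}}

```text
time_s: 33.07
tool_pos: [0.5214, 0.2089, 0.1]
tcp_rot: [-0.001, 0.014, 1.0, 0.0]
ft_force: [-0.8, 0.3, -0.6]
gripper_width: 0.509
```

Emit:
{"fn": "drive_tool", "kwargs": {"deltas": [[0,0,0,0,0,0],[0,0,0.02,0,0,0],[0,0,0.02,0,0,0],[0,0,0.02,0,0,0],[0,0,0.02,0,0,0],[0,0,0.01,0,0,0],[0,0,0,0,0,0],[0,0,0,0,0,0],[0,0,0,0,0,0],[0,0,0,0,0,0]]}}

```text
time_s: 33.9
tool_pos: [0.523, 0.2066, 0.0564]
tcp_rot: [0.0, 0.015, 1.0, 0.0]
ft_force: [-0.2, -0.3, 0.1]
gripper_width: 0.513
```

```bash
python3 - <<'E'
from h import *
go([.5233,.2062,.0245],1.54)
im=snapshot('side')
cv2.imwrite('pics/s27.png',im[:,:,::-1])
save(im,'pics/z27.png',(215,155,267,207),11)
s,R=st();z=s['tool_pos'][2]+.0255
U=8;x0,y0,x1,y1=220,160,260,195
c=cv2.resize(np.ascontiguousarray(im[y0:y1,x0:x1]),None,fx=U,fy=U,interpolation=1).astype(int)
m=((c[...,0]-c[...,2])>85).astype(np.uint8)
n,l,stt,ce=cv2.connectedComponentsWithStats(m)
for i in range(1,n):
    if stt[i,4]<100: continue
    cs=max(cv2.findContours((l==i).astype(np.uint8),0,1)[0],key=cv2.contourArea).reshape(-1,2)
    w=cast('side',(cs+.5)/U-.5+[x0,y0],z)[:,:2]*1000
    r=cv2.minAreaRect(w.astype(np.float32)); print(stt[i,4],np.round(r[0],1),np.round(r[1],1),round(r[2],1))
E
```

```text
t 33.9 pos [0.523  0.2066 0.0564] phi 1.5401 tiltxy [0.0002 0.0004] w 0.513 F [-0.23 -0.27  0.13]
turn units total [0.0008 0.0003 0.0002]  then shift units total [-0.0006 -0.0008  0.0638] dist 0.0319
1789 [512.7 209.2] [36.1 16.6] 64.5
1037 [491.6 203.6] [47.8  6.4] 87.5
```

View pics/z27.png

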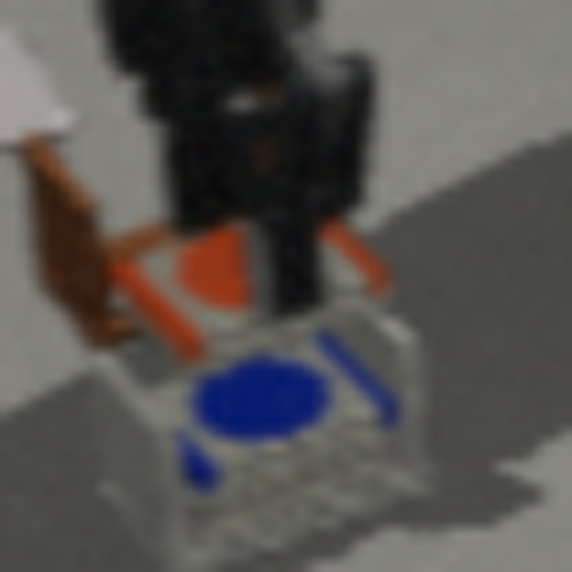

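Emit:
{"fn": "drive_tool", "kwargs": {"deltas": [[0.001,-0.001,0.005,0,0,0],[0,0,0.01,0,0,0],[0,0,0.012,0,0,0],[0,0,0.012,0,0,0],[0,0,0.008,0,0,0],[0,0,0.004,0,0,0],[0,0,0.004,0,0,0],[0,0,0,0,0,0],[0,0,0,0,0,0],[0,0,0,0,0,0]]}}

```text
time_s: 34.78
tool_pos: [0.5222, 0.2061, 0.0286]
tcp_rot: [-0.0, 0.015, 1.0, 0.0]
ft_force: [0.8, -0.3, -0.3]
gripper_width: 0.515
```

Emit:
{"fn": "drive_tool", "kwargs": {"deltas": [[0,0,0.002,0,0,0],[0,0,0.002,0,0,0],[0,0,0.001,0,0,0],[0,0,0,0,0,0],[0,0,0,0,0,0],[0,0,0,0,0,0],[0,0,0,0,0,0],[0,0,0,0,0,0],[0,0,0,0,0,0],[0,0,0,0,0,0]]}}

```text
time_s: 35.62
tool_pos: [0.5219, 0.2061, 0.0259]
tcp_rot: [-0.0, 0.015, 1.0, 0.0]
ft_force: [-0.2, -0.5, -1.3]
gripper_width: 0.516
```

Emit:
{"fn": "drive_tool", "kwargs": {"deltas": [[0,0,0.001,0,0,0],[0,0,0.001,0,0,0],[0,0,0.001,0,0,0],[0,0,0,0,0,0],[0,0,0,0,0,0],[0,0,0,0,0,0],[0,0,0,0,0,0],[0,0,0,0,0,0],[0,0,0,0,0,0],[0,0,0,0,0,0]]}}

```text
time_s: 36.45
tool_pos: [0.522, 0.2061, 0.0246]
tcp_rot: [-0.0, 0.015, 1.0, 0.0]
ft_force: [-1.8, -0.6, 5.7]
gripper_width: 0.513
```

Emit:
{"fn": "drive_tool", "kwargs": {"deltas": [[0,0,0.001,0,0,0],[0,0,0,0,0,0],[0,0,0,0,0,0],[0,0,0,0,0,0],[0,0,0,0,0,0],[0,0,0,0,0,0],[0,0,0,0,0,0],[0,0,0,0,0,0],[0,0,0,0,0,0],[0,0,0,0,0,0]]}}

```text
time_s: 37.28
tool_pos: [0.522, 0.2061, 0.0246]
tcp_rot: [-0.0, 0.015, 1.0, 0.0]
ft_force: [-2.3, -0.1, 8.8]
gripper_width: 0.51
```

Contact came at the expected height (0.0246 against 0.0245). I'll release and retreat upwards.

Emit:
{"fn": "drive_tool", "kwargs": {"deltas": [[0,0,-0.001,0,0,0],[0,0,0,0,0,0],[0,0,0,0,0,0],[0,0,0,0,0,0],[0,0,0,0,0,0],[0,0,0,0,0,0],[0,0,0,0,0,0],[0,0,0,0,0,0],[0,0,0,0,0,0],[0,0,0,0,0,0]], "claw": 0.4}}

```text
time_s: 38.12
tool_pos: [0.5219, 0.2061, 0.0244]
tcp_rot: [-0.0, 0.015, 1.0, 0.0]
ft_force: [0.2, 0.3, -0.2]
gripper_width: 0.701
```

Emit:
{"fn": "drive_tool", "kwargs": {"deltas": [[0,0,-0.01,0,0,0],[0,0,-0.02,0,0,0],[0,0,-0.03,0,0,0],[0,0,-0.04,0,0,0],[0,0,-0.05,0,0,0],[0,0,-0.05,0,0,0],[0,-0.02,-0.02,0,0,0],[0,-0.05,0,0,0,0],[0,-0.08,0,0,0,0],[0,-0.08,0,0,0,0]]}}

```text
time_s: 38.95
tool_pos: [0.5182, 0.0901, 0.1349]
tcp_rot: [0.0, 0.014, 1.0, -0.0]
ft_force: [1.0, -0.5, -0.4]
gripper_width: 0.706
```

Emit:
{"fn": "drive_tool", "kwargs": {"deltas": [[0,-0.08,0,0,0,0],[0,-0.08,0,0,0,0],[0,-0.08,0,0,0,0],[0,-0.08,0,0,0,0],[0,-0.03,0,0,0,0],[0,0,0,0,0,0],[0,0,0,0,0,0],[0,0,0,0,0,0],[0,0,0,0,0,0],[0,0,0,0,0,0]]}}

```text
time_s: 39.78
tool_pos: [0.513, -0.0826, 0.1343]
tcp_rot: [-0.001, 0.014, 1.0, 0.0]
ft_force: [-0.3, 0.2, 0.1]
gripper_width: 0.7
```

```bash
python3 - <<'E'
from h import *
im=snapshot('side'); t=snapshot('top')
cv2.imwrite('pics/s28.png',im[:,:,::-1]);cv2.imwrite('pics/t28.png',t[:,:,::-1])
a=cv2.resize(t[200:242,182:212],(400,560),interpolation=2); b=cv2.resize(im[165:215,222:258],(400,560),interpolation=2)
save(np.hstack([a,b]),'pics/z28.png')
for r in dish('top',t,'orange',.050,(184,205,210,240)): print(r)
for r in dish('side',im,'orange',.050,(227,175,256,205)): print(r)
print(t.shape); go([.5,0,.2],1.54)
for r in dish('top',t,'green',.02,(320,180,345,215)): print(r)
E
```

```text
(np.int32(146), array([196.36, 222.  ]), array([0.5237, 0.2063, 0.05  ]))
(np.int32(32), array([197.  , 211.53]), array([0.5535, 0.2047, 0.05  ]))
(np.int32(32), array([196. , 232.5]), array([0.4939, 0.2072, 0.05  ]))
(np.int32(148), array([235.74, 179.3 ]), array([0.5381, 0.246 , 0.05  ]))
(np.int32(77), array([237.56, 187.44]), array([0.5206, 0.2037, 0.05  ]))
(np.int32(21), array([229.9 , 191.19]), array([0.4912, 0.2001, 0.05  ]))
(420, 560, 3)
t 39.88 pos [ 0.5131 -0.0827  0.1344] phi 1.5419 tiltxy [-0.001   0.0003] w 0.696 F [-0.37  0.49  0.81]
turn units total [ 0.0005 -0.002   0.0038]  then shift units total [ 0.0313  0.1646 -0.1313] dist 0.1064
(np.int32(33), array([335.76, 194.85]), array([ 0.6023, -0.1961,  0.02  ]))
(np.int32(15), array([335.07, 187.93]), array([ 0.6227, -0.1945,  0.02  ]))
```

View pics/z28.png

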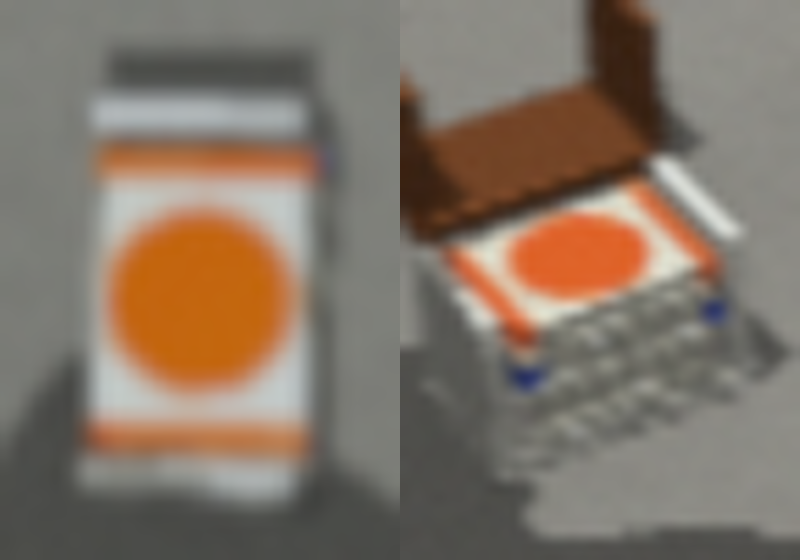

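View pics/s28.png

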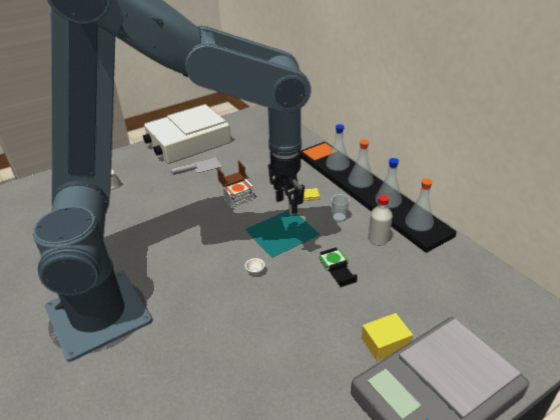

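```bash
python3 - <<'E'
from h import *
im=cv2.imread('pics/s28.png')[:,:,::-1]
a=cv2.convertScaleAbs(im,alpha=1.4,beta=-40)
save(a,'pics/z29.png',(226,180,258,210),19)
R=np.array([[np.cos(-.03),-np.sin(-.03)],[np.sin(-.03),np.cos(-.03)]])
for z in (.008,.022,.036,.05):
    for sx in (-1,1): print(z,sx,((proj('side',[[*(np.array([.5205,.2035])+R@[sx*.032,-.023]),z]])+.5-[226,180])*19).round(0))
E
```

```text
0.008 -1 [[143. 489.]]
0.008 1 [[481. 361.]]
0.022 -1 [[136. 422.]]
0.022 1 [[476. 293.]]
0.036 -1 [[129. 354.]]
0.036 1 [[471. 226.]]
0.05 -1 [[122. 285.]]
0.05 1 [[466. 157.]]
```

View pics/z29.png

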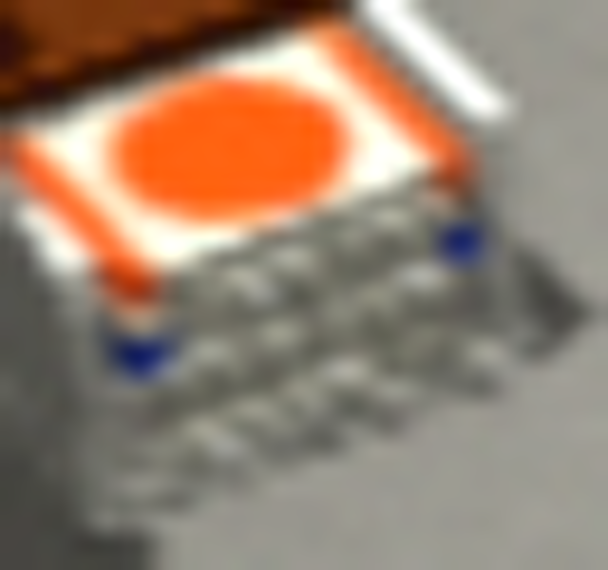

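```bash
python3 - <<'E'
from h import *
print(read_state()['qvel'].round(3)); print(sign_off())
E
```

```text
[-0.004  0.002 -0.003 -0.001 -0.001  0.   ]
the job is handed in; nothing more can be done
None
```

I set the blue dish on the white one. I then moved the orange dish from its lane to the teal mat, let go, regripped it across its width and set it on the blue one. I handed the job in at about 40 s; no verdict is reported.

- **Contacts:** Both dishes touched down in the stand within 0.2 mm of the height I worked out. Force at each set-down, including the mat, was about 12 N or less, and they were released without a drop.
- **Orange on blue:** The top view puts the orange centre about 1 mm from the blue one and turned about 0.02 rad relative to it, inside the limits. The last pictures show the pile level with the lid up, and the gripper clear.
- **Blue and orange over white:** This is less certain. The white dish is covered now, so I rely on the first pictures. The two cameras put its centre about 1 to 3 mm from the blue and orange ones, and they disagree by about 2 mm along x. One edge reading gave it up to 5 mm out along x. I centred the blue dish between the stand's end walls rather than on the white dish.
- **Bystanders:** The green dish's visible end had not moved in the last top view; the arm hid the rest of it from above. I did not measure the other bystanders, but they look undisturbed in the side view.

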